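Renew the brake pads in the two front brackets

TASK

Renew the pads in both brake brackets: draw back the retaining pins, put every rusty worn pad in the blue scrap tray, press one new gold-faced pad, lining up, fully home in each bracket so that it sits flat on its seats, and slide both pins fully home into their keepers. Leave the wrench, the screwdriver, the socket and the brass slide pin where they are.

Things in the scene. Friction and masses are not known exactly. Their poses are not given: they have to be found in the camera images.
- bracket_a: Fixed black iron brake pad bracket on a 120 x 64 x 10 mm aluminium base. Origin: centre of underside, on the bench; x from the pin's handle end to the keeper end, z up. Two abutments (|x| 33.5..54, |y| < 26 mm) carry the pad's ears on level seats 40 mm up. Between them (67 mm) only a round piston (up to 40 mm across), top 36 mm; elsewhere nothing above 10 mm, so a pad can be held by its long edges.
- bracket_b: Second bracket, the same. In both, each abutment has an ear slot along x, 17 mm wide, open at the top and to the middle; its sides rise straight from the seat (40 mm) to 49 mm, then flare to 25 mm wide at 55 mm. Pin eye (-x) and keeper (+x), |x| 37..49, y 13..25 mm, are 65 mm high. The pin's track, y 10..28 mm, reaches x = -172 mm, 54.5 mm high, its end stop 62 mm.
- bracket_a_seat (a point): Where a seated pad's origin lies: middle of bracket_a, 40 mm up. Each slot's outer end has a bright spring clip leaf, sloped from 55 to 47 mm up, that rubs on the ear's end: a pad must be pushed down with about 8 to 13 N at first, then 3 to 5 N, and takes 4 to 7 N to pull straight up; its weight alone does not seat it.
- bracket_b_seat (a point): The same in bracket_b.
- pin_a (a joint): Sliding pad pin of bracket_a (8 mm steel, at y = 19 mm, 58 mm up), m: 0 withdrawn, 0.090 fully home in the keeper, growing along the bracket's +x. Its tip is at x = joint - 0.044; below about 0.010 it clears the pad. Friction about 3 N, no spring: stays where left. It passes 4 mm above a seated new pad; a pad standing proud blocks it.
- pin_b (a joint): The pin of bracket_b, the same.
- pin_a_handle (a point): Top of pin_a's red handle, 94 mm above the bench: an upright block, 14 mm along the track, 12 mm across it, its top 28 mm red, clear on both sides across the track. It lies at x = joint - 0.154, y = 0.019 in the bracket's frame.
- pin_b_handle (a point): The same on pin_b.
- new_1: New pad, loose on the bench, lining up: black backing plate 64 x 44 x 5 mm with an ear at each end (14 wide, 9 long; 82 mm overall), gold lining 58 x 44 x 5 mm on it with a dark groove across; 10 mm thick, about 110 g. Origin: centre of the plate's underside; x through the ears, z up through the lining. Same end for end; fits either bracket with 1.5 mm play each way.
- new_2: The other new pad, the same.
- old_1: Worn pad, rust-brown, as the new ones but its lining only 3 mm thick (8 mm in all). Starts fully seated in bracket_a. Origin and axes as new_1. Absent in some starts.
- old_2: Another worn pad, the same, in bracket_b. Absent in some starts; at least one of the two is there.
- tray: Scrap tray: shallow blue open tray, fixed, 230 x 140 mm outside, 22 mm high, walls 4 mm, floor under 6 mm. Origin: centre of its underside, on the bench; x along its long side.
- wrench: A wrench on the bench, to be left where it is.
- screwdriver: A screwdriver on the bench, to be left where it is.
- socket: A steel socket on the bench, to be left where it is.
- slidepin: A brass slide pin on the bench, to be left where it is.
Things that resemble listed ones, but are neither listed nor needed, are in the scene too. Leave any purple or turquoise look-alike of the new_1 alone.

How it is judged:
By the outcome, as a careful person would: the job done as asked, in the order asked, and still so for the second after the job is handed in, with the robot touching nothing.
Of old_1, old_2 only 1 to 2 are there at a start; the rules pass over those that are not, and their reading is None.
At some moment in a run one of new_1, new_2 may be knocked a few centimetres aside while the robot is not near it.
Once in a run the grip may slacken for a moment while it holds something.
It also fails if it takes over 208 s, if anything falls off the work surface, if the arm or the gripper's body presses on something with over 40 N, if the wrist force passes 120 N, or if a joint passes its speed limit or range.

ROBOT

A 6-joint arm with a two-finger parallel gripper is mounted at the origin on the work surface. World frame = base frame: x ahead of the robot, y to its left, z up, the work surface at z = 0. Lengths are in mm, angles in degrees, forces in N, time in s.
With the tool pointing down it reaches from about 350 to 850 mm from the base axis. Payload 8.1 kg.
Tool frame: the origin (TCP) lies midway between the tips of the shut fingers; the grasp point (between the pads) lies 19 mm behind it (hold_point_z is the distance from the TCP to the grasp point, in mm); z points along the fingers, y is the direction in which the jaws open and shut (so a half turn about z gives the same grasp; the last joint's range is limited). The gripper opens to 85 mm and grips with 20 to 120 N. Pads are 22 mm wide; open, the fingers measure 114 mm over their backs; the gripper's body (76 mm by 85 mm) begins 54 mm behind the grasp point. The pads swing forward as they close: fully open they stand 13 mm farther back than shut.
Start: joints at [-68.205, 7.471, 85.268, -0, 87.261, -4.893], TCP at [269.502, -536.073, 231.292] pointing down, gripper open.
Joint ranges: [-169.43, 169.43], [-51.17, 129.36], [1.28, 143.12], [-76.62, 256.62], [0, 156.53], [-152.29, 152.29]. Speed limits (degrees/s): [136.94, 136.94, 159.86, 180, 180, 180].

INTERFACE

Orientations are given as [roll, pitch, yaw] about the fixed x, y, z axes, in that order (R = Rz(yaw) Ry(pitch) Rx(roll)).
In Python, from bench import sense, snapshot, camera_params, hand_in, hold_point_z gives the robot as it stands.
- The arm moves only by the tool servo_tool, never from a script. Its argument "motion" is a list of rows, each a list of 7 numbers: the finger opening in mm, from 0 to 85.4, then the shift along the tool's x, y, z in mm, then the turn, a rotation vector about the tool's x, y, z in rad. A call has 1 to 10 rows; each row shifts and turns the pose as measured when the row begins, along the tool's axes as they then stand; what a row does not reach is not made up. A row lasts 1/10 s, in which the tool goes at most 50 mm and 8.59 degrees, less where a joint would pass 70% of its speed; a pose out of reach is approached as far as the arm can. A call with a gripper value outside its range is refused whole. The fingers move at their own pace and stop on an object; "force" is the grip in N (left out, the last holds). Time passes only in rows, so rows that do not move let the fingers close. It gives the time, the measured TCP pose, the force and the opening at its end, in the units of the state.
- sense(): the state, without advancing time (a new reading comes with each control period).
- snapshot(name): name is "scene" or "side" or "wrist"; returns the picture (480x640x3 uint8, blue, green, red); there is no depth.
- camera_params(name): a dict with "fx", "fy", "cx", "cy" (pixels), "R" (3x3) and "t" (3): a world point X has camera coordinates R X + t; the wrist camera has in their place "tool_from_camera" (4x4, takes a point from camera to tool coordinates, whose origin is the TCP and whose axes are the flange's). Camera axes: x right, y down, z forward; pixel columns grow to the right and rows downward; lengths in mm; the calibration is good to about 2 mm. A picture is of the moment at which its call begins: read the wrist's pose just before it. camera_params takes no time and is no camera call.
- hand_in(): hands the job in, once; it reports no verdict.
The state is a dict: "time": time; "joint_pos": joint angles; "qd": joint speeds; "joint_efforts": joint torques, N m; "tool_pos": TCP position; "tcp_rot": TCP orientation; "ft_force": force on the tool from outside, world axes, zero at the start; "wrist_torque": the same for the moment, N m; "finger_gap": finger opening in mm.
Only numpy, scipy, OpenCV 4.12 (cv2) and the standard library are available. Lean on these libraries where they do the work, as an engineer would, in place of code of your own. Each camera call takes 0.05 s, during which the arm holds its last target. There are 200 camera calls.

## Working session

There is one attempt and no reset: what is moved stays moved. The work goes in short steps, Python scripts to look and compute and a tool call to move; the robot and the scene stay as the last step left them, time stands still between calls to the robot, and variables do not carry over. Pictures are saved under pics/ and viewed, about 12 in all and at most 16, crops included, and the job is handed in when it is done.

Besides the shell and the picture viewer there is one more tool, called by a JSON object that holds its "api" and its "payload". servo_tool: Moves the arm, as the interface text tells. Its arguments: {"type":"object","properties":{"motion":{"type":"array"},"force":{"type":"number"}},"required":["motion"]}

```bash
mkdir -p pics; ls; python3 - <<'E'
from bench import *
import cv2,json
print(sense(),hold_point_z)
for n in ("scene","side"):
    cv2.imwrite(f"pics/{n}0.png",snapshot(n)); print(n,camera_params(n))
print(camera_params("wrist"))
E
```

```text
pics
{'time': 0.0, 'joint_pos': array([-6.82025467e+01,  7.51346066e+00,  8.53305880e+01, -2.08598806e-04,
        8.72604370e+01, -4.89348849e+00]), 'qd': array([ 0.01610051,  0.05501891,  0.02795332,  0.04903152,  0.07701372,
       -0.03165268]), 'joint_efforts': array([ 1.79193521e-03, -5.69400501e+01, -5.00547266e+01, -2.20277752e-04,
        1.50280137e-02, -1.72975746e-05]), 'tool_pos': array([ 269.31653856, -535.54574186,  230.2490524 ]), 'tcp_rot': array([-1.79895877e+02, -8.70542814e-03,  2.66909440e+01]), 'ft_force': array([ 0.65801922,  0.22187785, -0.21941329]), 'wrist_torque': array([-0.03391539,  0.02754392,  0.01790968]), 'finger_gap': 85.6485826066436} 18.700000000000003
scene {'fx': 492.27113418487136, 'fy': 492.27113418487136, 'cx': 325.1268824543158, 'cy': 236.43517578444983, 'R': array([[-0.58186307,  0.8132848 , -0.00179126],
       [ 0.66820777,  0.47681014, -0.57109585],
       [-0.46360948, -0.33349652, -0.82088143]]), 't': array([ 325.22316325, -237.89727368, 1451.53360617])}
side {'fx': 536.7235479246137, 'fy': 536.7235479246137, 'cx': 319.2907948824849, 'cy': 241.8619237126801, 'R': array([[-0.939608  , -0.34197851, -0.01369341],
       [-0.2426432 ,  0.69382742, -0.67803229],
       [ 0.24137334, -0.63376195, -0.73490455]]), 't': array([ 415.56397896,  207.34954137, 1113.89804079])}
{'fx': 427.43856583961895, 'fy': 427.43856583961895, 'cx': 317.91834620136103, 'cy': 235.90610595896845, 'tool_from_camera': array([[-2.13135134e-04, -9.62703480e-01, -2.70558613e-01,
         6.89862286e+01],
       [ 9.99999970e-01, -1.72625018e-04, -1.73524034e-04,
         1.41582739e-01],
       [ 1.20347006e-04, -2.70558642e-01,  9.62703488e-01,
        -1.42510656e+02],
       [ 0.00000000e+00,  0.00000000e+00,  0.00000000e+00,
         1.00000000e+00]])}
```

View pics/scene0.png

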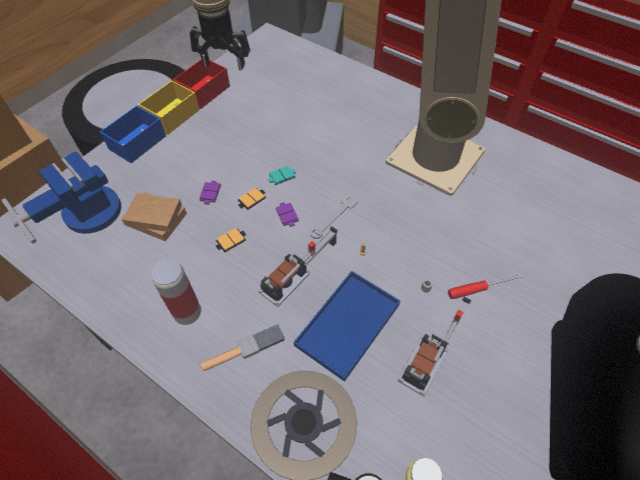

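View pics/side0.png

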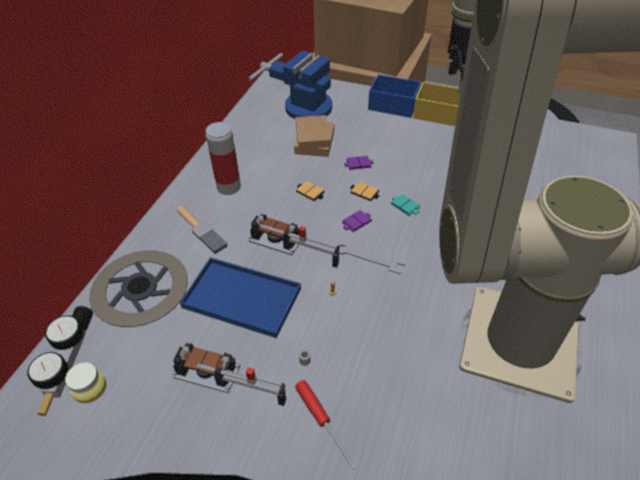

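The scene view shows the two rusty pads in brackets at about (284,277) and (427,360), with red handles at (312,246) and (459,316). The gold pads are at (252,198) and (231,240), and the blue tray is at (348,325). In the side view the brackets are at (275,228) and (205,362) and the gold pads at (310,190) and (365,190).

```bash
cat > h.py <<'E'
from bench import *
import numpy as np, cv2
from scipy.spatial.transform import Rotation as Ro
def cam(n,st=None):
    p=camera_params(n)
    if n=="wrist":
        T=p["tool_from_camera"]; Rt=Ro.from_euler('xyz',st["tcp_rot"],degrees=True).as_matrix()
        Rw=Rt@T[:3,:3]; c=Rt@T[:3,3]+st["tool_pos"]
    else: Rw=p["R"].T; c=-Rw@p["t"]
    return p,Rw,c
def ray(C,u,v,z):
    p,Rw,c=C
    d=Rw@np.array([(u-p["cx"])/p["fx"],(v-p["cy"])/p["fy"],1])
    return (c+d*(z-c[2])/d[2])[:2]
def rays(C,P,z): return np.array([ray(C,u,v,z) for u,v in P])
def proj(C,X):
    p,Rw,c=C; q=Rw.T@(np.array(X,float)-c); return p["fx"]*q[0]/q[2]+p["cx"],p["fy"]*q[1]/q[2]+p["cy"]
HSV={'gold':((12,110,110),(24,255,255)),'rust':((4,80,50),(13,215,170)),'red':((0,190,120),(4,255,255)),'blue':((105,150,40),(120,255,255))}
def red(img): 
    h=cv2.cvtColor(img,cv2.COLOR_BGR2HSV); return cv2.inRange(h,(0,200,110),(4,255,255))|cv2.inRange(h,(174,200,110),(180,255,255))
def mask(img,k):
    return red(img) if k=='red' else cv2.inRange(cv2.cvtColor(img,cv2.COLOR_BGR2HSV),*HSV[k])
def blobs(img,k,amin=20,close=3):
    m=cv2.morphologyEx(mask(img,k),cv2.MORPH_CLOSE,np.ones((close,close)))
    n,l,s,c=cv2.connectedComponentsWithStats(m)
    return [(s[i,4],c[i],np.argwhere(l==i)[:,::-1]) for i in range(1,n) if s[i,4]>=amin]
def rect(C,P,z):  # world rectangle of a blob on plane z: centre, long axis angle, size
    (c,s,a)=cv2.minAreaRect(rays(C,P,z).astype(np.float32)); 
    if s[0]<s[1]: s=s[::-1]; a+=90
    return np.round(c,1),round((a+90)%180-90,1),np.round(s,1)
def wrist(name=None):
    st=sense(); img=snapshot("wrist")
    if name: cv2.imwrite(f"pics/{name}.png",img)
    return st,img,cam("wrist",st)
E
python3 - <<'E'
from h import *
for n in("scene","side"):
    img=cv2.imread(f"pics/{n}0.png");C=cam(n)
    for k,z in(('gold',10),('rust',48),('red',85),('blue',15)):
        for a,c,P in blobs(img,k,20 if k!='blue' else 2000): 
            r=rect(C,P,z)
            if a<5000 or k=='blue': print(n,k,a,c.round(),*r)
E
```

```text
scene gold 1552 [42. 20.] [  248.5 -1531.6] 0.7 [476.3 207.5]
scene gold 2980 [75. 47.] [  230.8 -1296.7] -1.2 [711.7 129.7]
scene gold 160 [366.   4.] [-535.6 -600.4] -54.6 [113.7  76.4]
scene gold 205 [49. 38.] [  301.  -1417.9] -10.5 [167.   71.6]
scene gold 278 [181.  92.] [ 262.6 -821.7] 1.0 [106.  104.1]
scene gold 95 [153. 114.] [ 358.8 -788.7] 76.3 [176.8  41.1]
scene gold 38 [ 23. 125.] [  629.7 -1095.2] 72.9 [67.  11.8]
scene gold 141 [ 11. 158.] [  734.  -1000.9] -2.2 [91.  34.4]
scene gold 260 [251. 197.] [ 441.  -333.3] -13.2 [58.4 43. ]
scene gold 310 [230. 239.] [ 578.4 -287.6] -18.4 [58.3 43.4]
scene gold 28 [362. 249.] [406.   6.] 33.0 [33.7 10.1]
scene rust 66 [377.  24.] [-413.4 -463.7] 28.8 [300.6  13.5]
scene rust 39 [634.   1.] [-1085.9   234. ] -74.4 [45.6 28.8]
scene rust 22 [490.  77.] [-366.8   -6.6] 20.2 [105.2   5.2]
scene rust 897 [ 11. 134.] [  661.9 -1056.6] 56.3 [250.3  81.3]
scene rust 2161 [ 26. 174.] [ 761.  -865.9] -1.6 [241.4 146.1]
scene rust 702 [157. 224.] [ 646.9 -476.2] -78.4 [142.3 121.4]
scene rust 28 [146. 210.] [ 651.9 -505.1] 76.6 [34.1 
[... 2194 characters left out ...]
4.2 15.7]
side rust 20 [126. 178.] [1032.1 -138.1] 37.3 [25.7 18.3]
side rust 25 [106. 183.] [1072.   -96.3] -69.9 [27.9 21.2]
side rust 25 [139. 207.] [937.6 -50.1] -12.2 [25.4 14.4]
side rust 194 [275. 224.] [ 591.9 -107. ] -2.9 [76.2 22.8]
side rust 76 [271. 232.] [592.6 -77.7] -4.7 [63.8  9.6]
side rust 54 [ 17. 236.] [1153.6  132.1] -15.2 [59.5 20.2]
side rust 20 [ 35. 274.] [1038.   215.2] 39.3 [12.6  9.9]
side rust 29 [ 70. 282.] [948.5 208. ] 19.4 [19.6 13.9]
side rust 24 [ 36. 309.] [969.5 287.9] -80.5 [28.8 16.7]
side rust 42 [ 15. 338.] [961.6 363. ] 24.0 [35.6 12.7]
side rust 624 [202. 360.] [579.2 282.1] 3.5 [79.4 45.2]
side blue 5310 [241. 297.] [593.9  92.6] -0.4 [231.6 145.2]
```

```bash
cat >> h.py <<'E'
def go(x,y,z,yaw):  # shift in tool axes and turn about tool z to reach a target
    st=sense(); R=Ro.from_euler('xyz',st["tcp_rot"],degrees=True)
    d=R.inv().apply(np.array([x,y,z])-st["tool_pos"])
    T=Ro.from_euler('xyz',[180,0,yaw],degrees=True); rv=(R.inv()*T).as_rotvec()
    print("t",round(st["time"],2),"pos",st["tool_pos"].round(1),"rpy",st["tcp_rot"].round(1),"F",st["ft_force"].round(1),"gap",round(st["finger_gap"],1),"\n -> shift",d.round(1),"rot",rv.round(3),"deg",np.degrees(rv).round(1))
def tri(C1,p1,C2,p2):
    A=[];b=[]
    for (p,Rw,c),(u,v) in((C1,p1),(C2,p2)):
        d=Rw@np.array([(u-p["cx"])/p["fx"],(v-p["cy"])/p["fy"],1]);d/=np.linalg.norm(d);M=np.eye(3)-np.outer(d,d);A.append(M);b.append(M@c)
    return np.linalg.lstsq(np.vstack(A),np.hstack(b),rcond=None)[0]
E
python3 - <<'E'
from h import *
a,b=cv2.imread("pics/scene0.png"),cv2.imread("pics/side0.png");A,B=cam("scene"),cam("side")
def c(img,p):
    x,y=p;w=img[y-12:y+13,x-12:x+13].astype(int);m=(w[...,2]>110)&(w[...,2]>2.2*w[...,1])&(w[...,2]>2.2*w[...,0]);q=np.argwhere(m)
    return q.mean(0)[::-1]+[x-12,y-12],len(q)
for p,q in(((312,246),(302,232)),((459,316),(250,374))):
    u,n=c(a,p);v,m=c(b,q);print(u,n,v,m,tri(A,u,B,v).round(1))
go(525,-78,230,-3)
E
```

```text
[311.3  243.95] 20 [301.61904762 228.57142857] 21 [511.4 -74.5  90. ]
[459.03571429 313.10714286] 28 [249.59459459 371.        ] 37 [470.3 292.   88.7]
t 0.1 pos [ 269.3 -535.6  230.3] rpy [-179.9   -0.    26.7] F [ 0.2 -0.3 -0.8] gap 85.5 
 -> shift [ 434.  -294.     0.9] rot [-0.002  0.     0.518] deg [-0.1  0.  29.7]
```

{"api": "servo_tool", "payload": {"motion": [[85, 41, -27, 0, 0, 0, 0], [85, 41, -27, 0, 0, 0, 0], [85, 41, -27, 0, 0, 0, 0], [85, 41, -27, 0, 0, 0, 0], [85, 41, -27, 0, 0, 0, 0], [85, 41, -27, 0, 0, 0, 0], [85, 41, -27, 0, 0, 0, 0], [85, 41, -27, 0, 0, 0, 0], [85, 41, -27, 0, 0, 0, 0], [85, 41, -27, 0, 0, 0, 0]], "force": 60}}

```text
time: 1.1
tool_pos: [515.0, -104.1, 225.6]
tcp_rot: [-179.5, 0.2, 26.0]
ft_force: [1.4, -1.6, -0.4]
finger_gap: 85.0
```

```bash
python3 -c "
from h import *
go(545,-85,250,-3)"
```

```text
t 1.1 pos [ 515.  -104.1  225.6] rpy [-179.5    0.2   26. ] F [ 1.4 -1.6 -0.4] gap 85.0 
 -> shift [ 35.3  -4.1 -24.5] rot [-0.007  0.005  0.507] deg [-0.4  0.3 29. ]
```

{"api": "servo_tool", "payload": {"motion": [[85, 35, -4, -24, -0.007, 0.005, 0.127], [85, 0, 0, 0, 0, 0, 0.127], [85, 0, 0, 0, 0, 0, 0.127], [85, 0, 0, 0, 0, 0, 0.126], [85, 0, 0, 0, 0, 0, 0]]}}

```text
time: 1.6
tool_pos: [546.9, -75.5, 247.1]
tcp_rot: [-179.8, 0.2, -3.5]
ft_force: [-0.5, -0.7, -0.2]
finger_gap: 85.0
```

```bash
python3 - <<'E'
from h import *
st,img,C=wrist("w1"); go(545,-85,250,-3)
for k,z in(('rust',48),('red',94)):
    for a,c,P in blobs(img,k,100): print(k,a,c.round(),*rect(C,P,z))
E
```

```text
t 1.65 pos [546.8 -75.5 247.1] rpy [-179.8    0.2   -3.2] F [ 0.7  0.1 -0.3] gap 85.0 
 -> shift [-1.3  9.6 -2.9] rot [-0.004  0.003 -0.004] deg [-0.2  0.2 -0.2]
rust 4236 [347. 141.] [594.  -97.5] -3.1 [80.3 42.8]
```

View pics/w1.png

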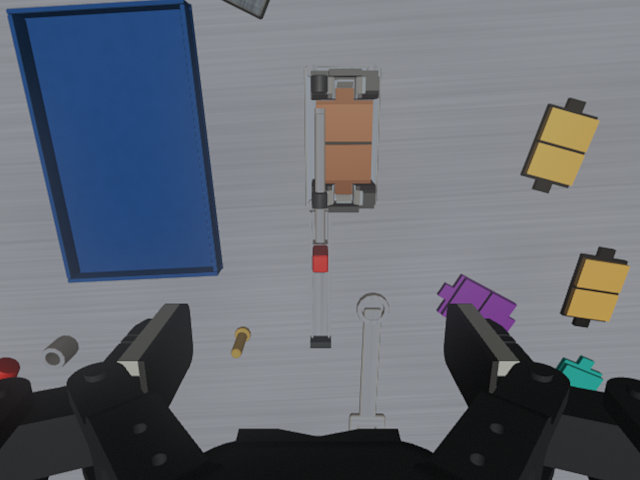

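The wrist view shows the pad at (347,141), the handle at (320,258), the pin lying over the pad, and the end stop at (320,341). The wrench at (370,310) and the brass pin at (240,342) are close to the track. The handle's sides are clear.

```bash
python3 - <<'E'
from h import *
img=cv2.imread("pics/w1.png");C=cam("wrist",{"tool_pos":np.array([546.8,-75.5,247.1]),"tcp_rot":np.array([-179.8,.2,-3.2])})
w=img[235:285,300:340].astype(int);m=(w[...,2]>100)&(w[...,2]>2.2*w[...,1])
q=np.argwhere(m)[:,::-1]+[300,235];print(q.min(0),q.max(0))
for u,v,z in((320,q[:,1].max(),94),(320,q[:,1].max()-12,94),(320,341,62),(320.5,110,58),(320.5,230,58)):print(u,v,z,ray(C,u,v,z).round(1))
c=np.array([594,-97.5]);a=np.radians(-3.1);Rm=np.array([[np.cos(a),-np.sin(a)],[np.sin(a),np.cos(a)]])
for l in((-83,19),(-172,19),(-154,19),(-64,19)):print(l,(c+Rm@l).round(1))
go(508.5,-74,110,-3)
E
```

```text
[313 255] [327 271]
320 271 94 [505.3 -74. ]
320 259 94 [514.6 -74.5]
320 341 62 [429.6 -69.9]
320.5 110 58 [619.1 -80.7]
320.5 230 58 [526.8 -75.6]
(-83, 19) [512.1 -74. ]
(-172, 19) [423.3 -69.2]
(-154, 19) [441.3 -70.2]
(-64, 19) [531.1 -75.1]
t 1.65 pos [546.8 -75.5 247.1] rpy [-179.8    0.2   -3.2] F [ 0.7  0.1 -0.3] gap 85.0 
 -> shift [-37.9   1.2 137.2] rot [-0.004  0.003 -0.004] deg [-0.2  0.2 -0.2]
```

{"api": "servo_tool", "payload": {"motion": [[50, -35, 1, 0, 0, 0, 0], [50, 0, 0, 50, 0, 0, 0], [50, 0, 0, 50, 0, 0, 0], [50, 0, 0, 50, 0, 0, 0], [50, 0, 0, 32, 0, 0, 0], [50, 0, 0, 0, 0, 0, 0]]}}

```text
time: 2.25
tool_pos: [510.9, -75.3, 63.4]
tcp_rot: [-179.8, -0.1, -1.9]
ft_force: [-0.5, -0.0, -0.6]
finger_gap: 50.0
```

```bash
python3 -c "
from h import *
go(511.5,-74,64,-3)"
```

```text
t 2.25 pos [510.9 -75.3  63.4] rpy [-1.798e+02 -1.000e-01 -1.900e+00] F [-0.5 -0.  -0.6] gap 50.0 
 -> shift [ 0.6 -1.3 -0.6] rot [-0.003 -0.002  0.019] deg [-0.2 -0.1  1.1]
```

{"api": "servo_tool", "payload": {"motion": [[30, 0.6, -1.3, 0, 0, 0, 0.019], [0, 0, 0, 0, 0, 0, 0], [0, 0, 0, 0, 0, 0, 0], [0, 0, 0, 0, 0, 0, 0], [0, 0, 0, 0, 0, 0, 0], [0, 0, 0, 0, 0, 0, 0]], "force": 40}}

```text
time: 2.85
tool_pos: [512.7, -74.1, 66.7]
tcp_rot: [-179.8, -0.2, -2.8]
ft_force: [2.8, 0.7, -12.1]
finger_gap: 11.1
```

{"api": "servo_tool", "payload": {"motion": [[0, -15, 0, 0, 0, 0, 0], [0, -15, 0, 0, 0, 0, 0], [0, -15, 0, 0, 0, 0, 0], [0, -15, 0, 0, 0, 0, 0], [0, 0, 0, 0, 0, 0, 0]]}}

```text
time: 3.35
tool_pos: [452.1, -70.7, 66.7]
tcp_rot: [-179.8, -0.4, -2.7]
ft_force: [-3.0, -1.0, -9.8]
finger_gap: 11.2
```

{"api": "servo_tool", "payload": {"motion": [[0, -8, 0, 0, 0, 0, 0], [0, 0, 0, 0, 0, 0, 0], [45, 0, 0, 0, 0, 0, 0], [50, 0, 0, 0, 0, 0, 0], [50, 0, 0, 0, 0, 0, 0], [50, 0, 0, -50, 0, 0, 0], [85, 0, 0, -50, 0, 0, 0], [85, 50, 0, -50, 0, 0, 0], [85, 50, 0, -20, 0, 0, 0]]}}

```text
time: 4.25
tool_pos: [525.4, -75.2, 227.9]
tcp_rot: [-179.9, -0.7, -2.8]
ft_force: [0.4, -0.1, 0.4]
finger_gap: 84.7
```

```bash
python3 - <<'E'
from h import *
st,img,C=wrist("w2"); go(581,281,250,4.5); go(594,-97.5,80,-3)
for k,z in(('rust',48),('gold',10)):
    for a,c,P in blobs(img,k,1000): print(k,a,c.round(),*rect(C,P,z))
w=img.astype(int);m=(w[...,2]>110)&(w[...,2]>2.5*w[...,1])&(w[...,2]>2.5*w[...,0])
n,l,s,c=cv2.connectedComponentsWithStats(m.astype(np.uint8))
for i in range(1,n):
    if s[i,4]>60: x,y,ww,h,a=s[i];print("red",s[i],ray(C,x+ww/2,y+h-6,94).round(1))
E
```

```text
t 4.3 pos [532.5 -75.9 229.2] rpy [-179.9   -1.    -2.8] F [-1.   0.5  3.1] gap 84.8 
 -> shift [  31.4 -358.9  -19.5] rot [-0.001 -0.017 -0.127] deg [-0.1 -1.  -7.3]
t 4.3 pos [532.5 -75.9 229.2] rpy [-179.9   -1.    -2.8] F [-1.   0.5  3.1] gap 84.8 
 -> shift [ 60.   18.9 150.2] rot [-0.002 -0.017  0.004] deg [-0.1 -1.   0.2]
rust 5973 [345. 111.] [597.5 -97.7] -3.3 [78.2 43. ]
gold 3962 [577. 124.] [ 579.6 -289.5] -18.3 [64.8 43.1]
gold 2928 [612. 280.] [ 441.3 -336.2] -12.5 [63.1 44.2]
red [310 325  15  15 214] [445.7 -70.6]
```

{"api": "servo_tool", "payload": {"motion": [[85, 2, -45, 0, 0, 0, 0], [85, 2, -45, 0, 0, 0, 0], [85, 2, -45, 0, 0, 0, 0], [85, 0, -45, 0, 0, 0, 0], [85, 0, -45, 0, 0, 0, 0], [85, 0, -45, 0, 0, 0, 0], [85, 0, -45, 0, 0, 0, 0], [85, 0, -45, -15, 0, 0.0, 0], [85, 0, 0, 0, 0, -0.017, -0.127], [85, 0, 0, 0, 0, 0, 0]]}}

```text
time: 5.3
tool_pos: [567.7, 298.1, 253.4]
tcp_rot: [-179.9, -1.0, 4.4]
ft_force: [-0.2, 0.8, -0.5]
finger_gap: 85.2
```

```bash
cat >> h.py <<'E'
def redtop(img,C,amin=60):
    w=img.astype(int);m=(w[...,2]>110)&(w[...,2]>2.5*w[...,1])&(w[...,2]>2.5*w[...,0])
    n,l,s,c=cv2.connectedComponentsWithStats(m.astype(np.uint8))
    for x,y,ww,h,a in s[1:]:
        if a>amin: print("red",x,y,ww,h,ray(C,x+ww/2,y+h-7,94).round(1))
E
python3 - <<'E'
from h import *
st,img,C=wrist("w3"); go(470,292,64,4.5)
for k,z in(('rust',48),):
    for a,c,P in blobs(img,k,1000): print(k,a,c.round(),*rect(C,P,z))
redtop(img,C)
E
```

```text
t 5.35 pos [567.8 298.2 254. ] rpy [-179.8   -1.1    4.1] F [-0.1 -0.2  0.3] gap 85.3 
 -> shift [-101.6   -0.3  188.1] rot [-0.003 -0.019 -0.007] deg [-0.1 -1.1 -0.4]
rust 3981 [342. 189.] [582.2 280.9] 4.3 [80.1 42.2]
red 309 332 13 15 [470.6 292.9]
red 285 370 76 64 [391.5 280.8]
```

View pics/w3.png

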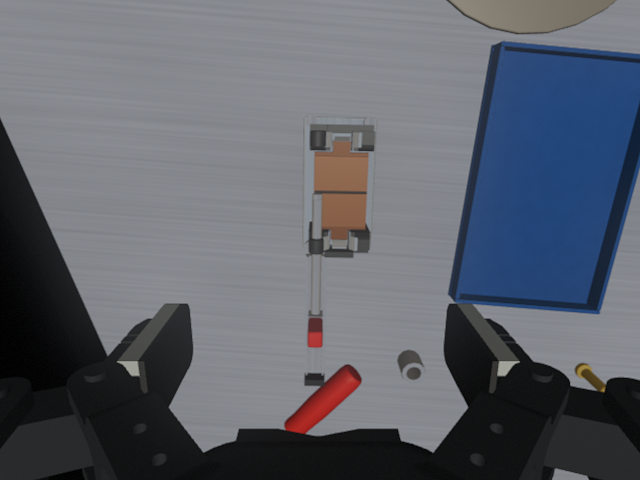

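The pin of the second bracket sticks halfway over its pad. The handle is at (315,332), the end stop at (314,379), and the screwdriver and socket lie low nearby.

{"api": "servo_tool", "payload": {"motion": [[50, -50, 0, 0, 0, -0.019, -0.005], [50, -50, 0, 0, 0, 0, 0], [50, 0, 0, 50, 0, 0, 0], [50, 0, 0, 50, 0, 0, 0], [50, 0, 0, 50, 0, 0, 0], [50, 0, 0, 38, 0, 0, 0], [50, 0, 0, 0, 0, 0, 0]]}}

```text
time: 6.05
tool_pos: [470.7, 287.2, 64.8]
tcp_rot: [-179.6, -0.8, 2.4]
ft_force: [-1.3, -0.7, 0.1]
finger_gap: 50.0
```

```bash
python3 -c "
from h import *
go(470,292,65,4.4)"
```

```text
t 6.05 pos [470.7 287.2  64.8] rpy [-179.6   -0.8    2.4] F [-1.3 -0.7  0.1] gap 50.0 
 -> shift [-0.5 -4.9 -0.1] rot [-0.007 -0.013 -0.034] deg [-0.4 -0.8 -2. ]
```

{"api": "servo_tool", "payload": {"motion": [[40, -0.5, -5, 0, -0.007, -0.013, -0.034], [0, 0, 0, 0, 0, 0, 0], [0, 0, 0, 0, 0, 0, 0], [0, 0, 0, 0, 0, 0, 0], [0, 0, 0, 0, 0, 0, 0], [0, 0, 0, 0, 0, 0, 0]]}}

```text
time: 6.65
tool_pos: [472.8, 293.2, 70.2]
tcp_rot: [-179.9, -0.2, 4.2]
ft_force: [1.9, 2.0, -11.9]
finger_gap: 10.7
```

{"api": "servo_tool", "payload": {"motion": [[0, -14, 0, 0, 0, 0, 0], [0, -14, 0, 0, 0, 0, 0], [0, -10, 0, 0, 0, 0, 0], [0, 0, 0, 0, 0, 0, 0]]}}

```text
time: 7.05
tool_pos: [434.5, 290.9, 70.1]
tcp_rot: [-179.8, -0.3, 4.1]
ft_force: [-2.4, 1.8, -9.9]
finger_gap: 11.1
```

{"api": "servo_tool", "payload": {"motion": [[0, -4, 0, 0, 0, 0, 0], [0, 0, 0, 0, 0, 0, 0], [45, 0, 0, 0, 0, 0, 0], [50, 0, 0, 0, 0, 0, 0], [50, 0, 0, 0, 0, 0, 0], [50, 0, 0, -50, 0, 0, 0], [85, 0, 0, -50, 0, 0, 0], [85, 50, 0, -50, 0, 0, 0], [85, 50, 0, 0, 0, 0, 0], [85, 0, 0, 0, 0, 0, 0]]}}

```text
time: 8.05
tool_pos: [520.6, 296.4, 214.4]
tcp_rot: [-179.8, -0.8, 4.1]
ft_force: [-1.3, -0.8, -1.7]
finger_gap: 84.8
```

```bash
python3 - <<'E'
from h import *
st,img,C=wrist("w4"); go(582,281,100,4.3)
for k,z in(('rust',48),):
    for a,c,P in blobs(img,k,1000): print(k,a,c.round(),*rect(C,P,z))
redtop(img,C)
E
```

```text
t 8.1 pos [519.3 296.9 216.5] rpy [-179.7   -0.9    4.2] F [-0.2  0.6  2.8] gap 84.8 
 -> shift [ 59.5  21.1 117.4] rot [-0.006 -0.016 -0.002] deg [-0.3 -0.9 -0.1]
rust 6038 [347. 131.] [581.1 281.5] 4.1 [80.2 44.1]
red 285 347 85 79 [381.6 280. ]
```

{"api": "servo_tool", "payload": {"motion": [[85, 40, 15, 0, -0.006, -0.016, 0], [85, 19.5, 6, 40, 0, 0, 0], [85, 0, 0, 40, 0, 0, 0], [85, 0, 0, 35, 0, 0, 0], [85, 0, 0, 0, 0, 0, 0]]}}

```text
time: 8.6
tool_pos: [581.8, 280.0, 103.1]
tcp_rot: [-179.9, -0.3, 4.2]
ft_force: [-0.7, 0.6, -0.0]
finger_gap: 85.1
```

```bash
python3 -c "
from h import *
go(581.5,281.2,23,4.3)"
```

```text
t 8.6 pos [581.8 280.  103.1] rpy [-179.9   -0.3    4.2] F [-0.7  0.6 -0. ] gap 85.1 
 -> shift [-0.6 -1.2 80.1] rot [-0.001 -0.005 -0.002] deg [-0.1 -0.3 -0.1]
```

{"api": "servo_tool", "payload": {"motion": [[85, -0.6, -1.2, 35, 0, 0, 0], [85, 0, 0, 35, 0, 0, 0], [85, 0, 0, 10, 0, 0, 0], [50, 0, 0, 0, 0, 0, 0], [20, 0, 0, 0, 0, 0, 0], [20, 0, 0, 0, 0, 0, 0], [20, 0, 0, 0, 0, 0, 0], [20, 0, 0, 0, 0, 0, 0]], "force": 80}}

```text
time: 9.4
tool_pos: [587.1, 282.5, 39.3]
tcp_rot: [-179.9, -1.1, 4.2]
ft_force: [-0.8, 0.9, -4.3]
finger_gap: 41.4
```

```bash
python3 - <<'E'
from h import *
st,img,C=wrist("w5"); go(581.5,281.2,23,4.3)
E
```

```text
t 9.45 pos [587.3 282.6  39.4] rpy [-179.9   -1.1    4.2] F [-2.9 -1.9 -0.3] gap 41.6 
 -> shift [-6.2  1.  16.3] rot [-0.002 -0.02  -0.001] deg [-0.1 -1.1 -0.1]
```

View pics/w5.png

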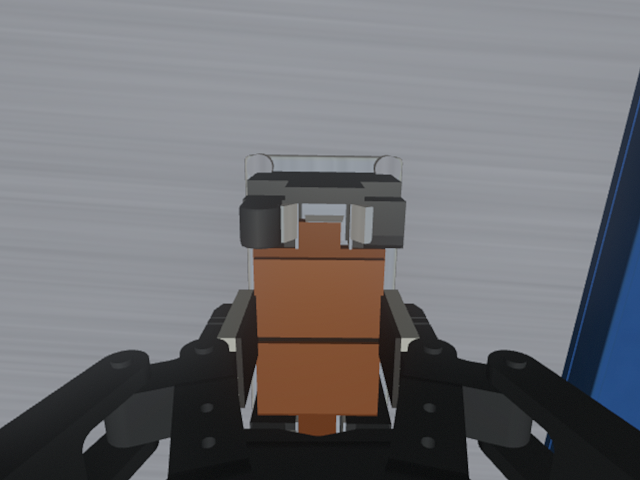

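The wrist view shows the pad at (318,320) between the fingers, still seated. The tool crept up about 16 mm while it was holding, so I'll regrip lower.

{"api": "servo_tool", "payload": {"motion": [[60, 0, 0, 0, 0, 0, 0], [60, 0, 0, 0, 0, 0, 0], [60, -6, 1, 16, 0, -0.02, 0], [60, 0, 0, 1, 0, 0, 0], [60, 0, 0, 0, 0, 0, 0]]}}

```text
time: 9.95
tool_pos: [584.4, 283.1, 24.8]
tcp_rot: [-179.7, -0.3, 4.3]
ft_force: [-0.6, -0.3, 0.3]
finger_gap: 59.9
```

```bash
python3 - <<'E'
from h import *
go(581.5,281.2,23,4.3)
E
```

```text
t 9.95 pos [584.4 283.1  24.8] rpy [-179.7   -0.3    4.3] F [-0.6 -0.3  0.3] gap 59.9 
 -> shift [-3.   1.7  1.8] rot [-0.005 -0.006 -0.001] deg [-0.3 -0.3 -0. ]
```

{"api": "servo_tool", "payload": {"motion": [[20, -3, 1.5, 2, -0.005, -0.006, 0], [20, 0, 0, 0.5, 0, 0, 0], [20, 0, 0, 0.5, 0, 0, 0], [20, 0, 0, 0.5, 0, 0, 0], [20, 0, 0, 0.5, 0, 0, 0]], "force": 80}}

```text
time: 10.45
tool_pos: [581.6, 281.3, 21.0]
tcp_rot: [180.0, 0.0, 4.3]
ft_force: [-0.5, -1.1, 2.2]
finger_gap: 42.8
```

{"api": "servo_tool", "payload": {"motion": [[20, 0, 0, -5, 0, 0, 0], [20, 0, 0, -5, 0, 0, 0], [20, 0, 0, -5, 0, 0, 0], [20, 0, 0, -10, 0, 0, 0], [20, 0, 0, -20, 0, 0, 0], [20, 0, 0, -20, 0, 0, 0], [20, 0, 0, 0, 0, 0, 0]]}}

```text
time: 11.15
tool_pos: [581.1, 281.2, 90.0]
tcp_rot: [180.0, 0.1, 4.3]
ft_force: [-0.5, 0.3, -0.1]
finger_gap: 42.3
```

```bash
python3 - <<'E'
from h import *
st,img,C=wrist("w6"); go(542,91,90,0)
E
```

```text
t 11.2 pos [580.4 281.   88.3] rpy [179.9   0.2   4.3] F [-0.2  0.5 -1.8] gap 42.5 
 -> shift [-52.5 186.6  -1.3] rot [0.001 0.003 0.075] deg [0.1 0.2 4.3]
```

View pics/w6.png

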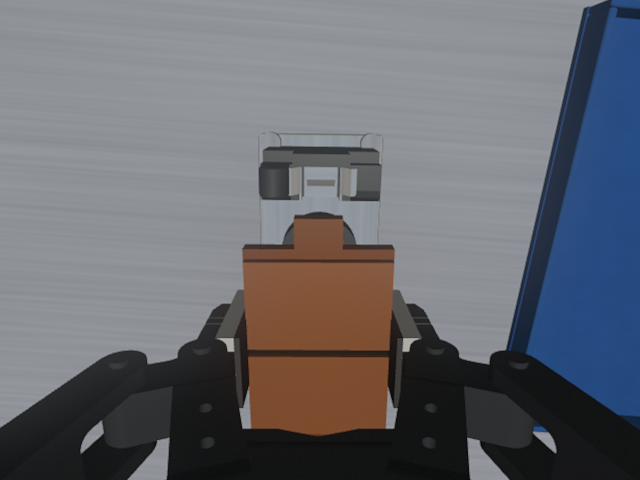

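The pad is out, held squarely with its ear at (318,230). Now to the tray.

{"api": "servo_tool", "payload": {"motion": [[20, -9, 31, 0, 0, 0, 0.037], [20, -9, 31, 0, 0, 0, 0.038], [20, -9, 31, 0, 0, 0, 0], [20, -9, 31, 0, 0, 0, 0], [20, -8, 31, 0, 0, 0, 0], [20, -5, 31, 0, 0, 0, 0], [20, 0, 0, 0, 0, 0, 0]]}}

```text
time: 11.9
tool_pos: [528.6, 88.5, 81.7]
tcp_rot: [179.9, 0.6, -0.0]
ft_force: [0.6, 0.5, -1.6]
finger_gap: 42.4
```

```bash
python3 - <<'E'
from h import *
go(545,91,6,0)
E
```

```text
t 11.9 pos [528.6  88.5  81.7] rpy [179.9   0.6  -0. ] F [ 0.6  0.5 -1.6] gap 42.4 
 -> shift [17.1 -2.6 75.6] rot [ 0.002  0.01  -0.   ] deg [ 0.1  0.6 -0. ]
```

{"api": "servo_tool", "payload": {"motion": [[20, 17, -2.5, 0, 0, 0.01, 0], [20, 0, 0, 20, 0, 0, 0], [20, 0, 0, 20, 0, 0, 0], [20, 0, 0, 20, 0, 0, 0], [20, 0, 0, 15, 0, 0, 0], [20, 0, 0, 1, 0, 0, 0]]}}

```text
time: 12.5
tool_pos: [547.3, 92.1, 2.2]
tcp_rot: [179.9, -0.2, -0.2]
ft_force: [-7.3, -4.5, 24.5]
finger_gap: 42.8
```

```bash
python3 - <<'E'
from h import *
go(545,91,6,0)
E
```

```text
t 12.5 pos [547.3  92.1   2.2] rpy [179.9  -0.2  -0.2] F [-7.3 -4.5 24.5] gap 42.8 
 -> shift [-2.3  1.1 -3.8] rot [ 0.001 -0.003 -0.003] deg [ 0.1 -0.2 -0.2]
```

{"api": "servo_tool", "payload": {"motion": [[20, 0, 0, -2, 0, 0, 0], [50, 0, 0, 0, 0, 0, 0], [54, 0, 0, 0, 0, 0, 0], [54, 0, 0, 0, 0, 0, 0], [54, 0, 0, -30, 0, 0, 0], [54, 0, 0, -50, 0, 0, 0], [54, 0, 0, -50, 0, 0, 0], [54, 0, 0, -50, 0, 0, 0], [60, 0, 20, -20, 0, 0, 0], [85, 0, 30, 0, 0, 0, 0]]}}

```text
time: 13.5
tool_pos: [543.4, 46.1, 207.6]
tcp_rot: [180.0, 0.3, 0.2]
ft_force: [0.9, -0.9, -1.1]
finger_gap: 72.7
```

```bash
python3 - <<'E'
from h import *
st,img,C=wrist("w7"); go(594,-97.5,110,-3.1)
for k,z in(('rust',14),):
    for a,c,P in blobs(img,k,1000): print(k,a,c.round(),*rect(C,P,z))
E
```

```text
t 13.55 pos [543.4  41.5 206.9] rpy [179.8   0.3   0. ] F [ 0.9 -2.8  1. ] gap 79.4 
 -> shift [ 51.  138.7  97. ] rot [0.003 0.005 0.055] deg [0.2 0.3 3.1]
rust 6218 [527. 141.] [ 591.7 -114. ] -4.5 [89.9 49.5]
rust 4131 [263. 196.] [549.  90.] -0.1 [79.9 40. ]
```

{"api": "servo_tool", "payload": {"motion": [[85, 17, 46, 10, 0, 0.005, 0.027], [85, 17, 46, 20, 0, 0, 0.028], [85, 17, 46, 30, 0, 0, 0], [85, 0, 0, 30, 0, 0, 0], [85, 0, 0, 0, 0, 0, 0]]}}

```text
time: 14.05
tool_pos: [590.1, -93.4, 121.2]
tcp_rot: [179.8, -0.4, -3.3]
ft_force: [-0.9, 0.7, 0.1]
finger_gap: 85.0
```

```bash
python3 - <<'E'
from h import *
st,img,C=wrist("w8"); go(594,-97.5,22,-3.1)
for k,z in(('rust',48),):
    for a,c,P in blobs(img,k,1000): print(k,a,c.round(),*rect(C,P,z))
E
```

```text
t 14.1 pos [591.5 -93.7 124. ] rpy [179.8  -0.6  -3.2] F [-0.2 -0.4 -0.1] gap 84.6 
 -> shift [  1.7   3.3 102. ] rot [ 0.004 -0.01  -0.003] deg [ 0.2 -0.6 -0.2]
rust 5406 [326. 210.] [614.9 -99.1] 86.7 [42.8 40.2]
rust 4594 [326. 275.] [573.6 -96.7] 86.7 [44. 38.]
rust 6481 [ 35. 311.] [564.9  65. ] 0.3 [69.2 39.3]
```

{"api": "servo_tool", "payload": {"motion": [[85, 1.5, 3.5, 30, 0, -0.01, 0], [70, 0, 0, 30, 0, 0, 0], [60, 0, 0, 30, 0, 0, 0], [60, 0, 0, 10, 0, 0, 0], [60, 0, 0, 1, 0, 0, 0]]}}

```text
time: 14.6
tool_pos: [600.1, -95.1, 31.6]
tcp_rot: [179.7, -0.8, -3.0]
ft_force: [0.5, 0.6, 1.1]
finger_gap: 59.7
```

```bash
python3 - <<'E'
from h import *
go(594,-97.8,22,-3.1)
E
```

```text
t 14.6 pos [600.1 -95.1  31.6] rpy [179.7  -0.8  -3. ] F [0.5 0.6 1.1] gap 59.7 
 -> shift [-6.1  2.9  9.5] rot [ 0.006 -0.013  0.002] deg [ 0.3 -0.8  0.1]
```

{"api": "servo_tool", "payload": {"motion": [[60, -6, 3, 9.5, 0.006, -0.013, 0], [60, 0, 0, 0, 0, 0, 0], [20, 0, 0, 0.5, 0, 0, 0], [20, 0, 0, 0.5, 0, 0, 0], [20, 0, 0, 0.5, 0, 0, 0], [20, 0, 0, 0.5, 0, 0, 0], [20, 0, 0, 0.5, 0, 0, 0]], "force": 80}}

```text
time: 15.3
tool_pos: [597.6, -97.9, 26.6]
tcp_rot: [180.0, -0.4, -2.9]
ft_force: [-3.6, 1.4, 4.4]
finger_gap: 42.4
```

{"api": "servo_tool", "payload": {"motion": [[20, 0, 0, -5, 0, 0, 0], [20, 0, 0, -5, 0, 0, 0], [20, 0, 0, -5, 0, 0, 0], [20, 0, 0, -10, 0, 0, 0], [20, 0, 0, -20, 0, 0, 0], [20, 0, 0, -20, 0, 0, 0], [20, 0, 0, 0, 0, 0, 0]]}}

```text
time: 16.0
tool_pos: [597.7, -98.3, 96.4]
tcp_rot: [179.9, -0.5, -2.9]
ft_force: [-0.9, 0.8, 0.2]
finger_gap: 42.3
```

```bash
python3 - <<'E'
from h import *
go(655,91,85,0)
E
```

```text
t 16.0 pos [597.7 -98.3  96.4] rpy [179.9  -0.5  -2.9] F [-0.9  0.8  0.2] gap 42.3 
 -> shift [  47.4 -192.    11.6] rot [ 0.001 -0.009 -0.051] deg [ 0.1 -0.5 -2.9]
```

{"api": "servo_tool", "payload": {"motion": [[20, 8, -32, 0, 0, -0.009, -0.025], [20, 8, -32, 0, 0, 0, -0.025], [20, 8, -32, 0, 0, 0, 0], [20, 8, -32, 0, 0, 0, 0], [20, 8, -32, 0, 0, 0, 0], [20, 8, -32, 0, 0, 0, 0], [20, 0, 0, 0, 0, 0, 0]]}}

```text
time: 16.7
tool_pos: [650.9, 98.1, 95.7]
tcp_rot: [179.9, -0.2, -0.2]
ft_force: [-0.1, -0.1, -1.0]
finger_gap: 42.2
```

```bash
python3 - <<'E'
from h import *
go(655,91,8,0)
E
```

```text
t 16.7 pos [650.9  98.1  95.7] rpy [179.9  -0.2  -0.2] F [-0.1 -0.1 -1. ] gap 42.2 
 -> shift [ 3.8  6.9 87.7] rot [ 0.002 -0.003 -0.003] deg [ 0.1 -0.2 -0.2]
```

{"api": "servo_tool", "payload": {"motion": [[20, 4, 7, 30, 0, 0, 0], [20, 0, 0, 30, 0, 0, 0], [20, 0, 0, 23, 0, 0, 0], [20, 0, 0, 0, 0, 0, 0], [48, 0, 0, 0, 0, 0, 0], [54, 0, 0, 0, 0, 0, 0], [54, 0, 0, 0, 0, 0, 0]]}}

```text
time: 17.4
tool_pos: [657.4, 90.3, 12.9]
tcp_rot: [179.8, -0.5, -0.1]
ft_force: [-0.1, -0.1, -0.6]
finger_gap: 53.9
```

{"api": "servo_tool", "payload": {"motion": [[54, 0, 0, -30, 0, 0, 0], [54, 0, 0, -50, 0, 0, 0], [54, 0, 0, -50, 0, 0, 0], [54, 0, 0, -50, 0, 0, 0], [60, 0, 30, 0, 0, 0, 0], [85, 0, 0, 0, 0, 0, 0]]}}

```text
time: 18.0
tool_pos: [658.1, 60.1, 207.4]
tcp_rot: [179.8, -1.2, 0.0]
ft_force: [-0.7, 0.2, -0.6]
finger_gap: 72.7
```

```bash
python3 - <<'E'
from h import *
st,img,C=wrist("w9"); go(577,-288,210,-18.5)
for k,z in(('rust',14),):
    for a,c,P in blobs(img,k,1000): print(k,a,c.round(),*rect(C,P,z))
E
```

```text
t 18.05 pos [659.1  62.  209.1] rpy [179.9  -1.4   0. ] F [1.5 1.3 1.3] gap 79.1 
 -> shift [-82.3 350.   -2.3] rot [-0.002 -0.024  0.324] deg [-0.1 -1.4 18.5]
rust 4351 [278. 212.] [655.1  91.2] -0.9 [79.7 42.4]
rust 3506 [279. 331.] [550.8  93.5] -0.5 [79.8 42.1]
```

{"api": "servo_tool", "payload": {"motion": [[85, -10, 44, 0, 0, -0.024, 0], [85, -10, 44, 0, 0, 0, 0], [85, -10, 44, 0, 0, 0, 0], [85, -10, 44, 0, 0, 0, 0], [85, -10, 44, 0, 0, 0, 0], [85, -10, 44, 0, 0, 0, 0], [85, -11, 43, 0, 0, 0, 0], [85, -11, 43, 0, 0, 0, 0.11], [85, 0, 0, 0, 0, 0, 0.11], [85, 0, 0, 0, 0, 0, 0.1]]}}

```text
time: 19.05
tool_pos: [576.8, -295.6, 212.2]
tcp_rot: [-179.9, -0.4, -18.5]
ft_force: [0.1, 1.2, -0.5]
finger_gap: 84.7
```

```bash
python3 - <<'E'
from h import *
st,img,C=wrist("w10")
for k,z in(('gold',10),):
    for a,c,P in blobs(img,k,1000,7):
        r=rect(C,P,z);print(k,a,c.round(),*r)
        if r[0][0]>510: go(*r[0],100,r[1])
E
```

```text
gold 2257 [311. 220.] [ 567.7 -286.5] 71.5 [42.  40.7]
t 19.1 pos [ 576.7 -295.8  212.2] rpy [-179.9   -0.4  -18.9] F [-0.9 -0.2 -0.1] gap 84.9 
 -> shift [-12.3  -5.6 112.1] rot [ 0.004 -0.007 -1.577] deg [  0.2  -0.4 -90.4]
gold 2826 [409. 335.] [ 437.9 -333.8] -13.1 [59.  42.8]
```

View pics/w10.png

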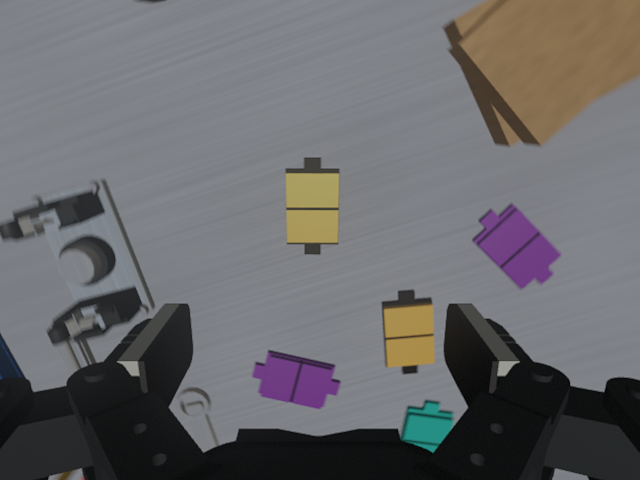

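The lit half of the first gold pad at (312,206) falls outside my hue range. The pad has not moved, and the second is at (409,335).

```bash
sed -i "s/(24,255,255)/(34,255,255)/" h.py; python3 - <<'E'
from h import *
img=cv2.imread("pics/w10.png");C=cam("wrist",sense())
for a,c,P in blobs(img,'gold',1000,7): print(a,c.round(),*rect(C,P,10))
go(577,-288,100,-18.5)
E
```

```text
3258 [311. 210.] [ 575.7 -289.5] -18.9 [57.8 42. ]
2826 [409. 335.] [ 437.5 -333.2] -13.4 [59.  42.8]
t 19.1 pos [ 576.7 -295.8  212.2] rpy [-179.9   -0.4  -18.9] F [-0.9 -0.2 -0.1] gap 84.9 
 -> shift [ -3.   -7.2 112.2] rot [-0.002 -0.007 -0.007] deg [-0.1 -0.4 -0.4]
```

{"api": "servo_tool", "payload": {"motion": [[70, -3, -6, 30, 0, -0.007, 0], [62, 0, 0, 40, 0, 0, 0], [62, 0, 0, 40, 0, 0, 0], [62, 0, 0, 40, 0, 0, 0], [62, 0, 0, 20, 0, 0, 0], [62, 0, 0, 0, 0, 0, 0]]}}

```text
time: 19.7
tool_pos: [580.0, -286.3, 40.2]
tcp_rot: [-179.9, -0.4, -18.1]
ft_force: [0.5, -0.8, -0.1]
finger_gap: 62.0
```

```bash
python3 - <<'E'
from h import *
go(576.3,-289,2,-18.7)
E
```

```text
t 19.7 pos [ 580.  -286.3   40.2] rpy [-179.9   -0.4  -18.1] F [ 0.5 -0.8 -0.1] gap 62.0 
 -> shift [-2.9  3.8 38.1] rot [-0.002 -0.007  0.011] deg [-0.1 -0.4  0.6]
```

{"api": "servo_tool", "payload": {"motion": [[62, -3, 4, 20, 0, -0.007, 0.011], [62, 0, 0, 16, 0, 0, 0], [62, 0, 0, 0, 0, 0, 0]]}}

```text
time: 20.0
tool_pos: [577.6, -289.2, 4.2]
tcp_rot: [-179.9, -0.1, -18.6]
ft_force: [-1.0, -0.2, 0.3]
finger_gap: 62.1
```

```bash
python3 - <<'E'
from h import *
go(576.3,-289,2,-18.7)
E
```

```text
t 20.0 pos [ 577.6 -289.2    4.2] rpy [-1.799e+02 -1.000e-01 -1.860e+01] F [-1.  -0.2  0.3] gap 62.1 
 -> shift [-1.3  0.3  2.2] rot [-0.001 -0.002  0.003] deg [-0.1 -0.1  0.1]
```

{"api": "servo_tool", "payload": {"motion": [[50, -1.3, 0.3, 2, 0, 0, 0], [20, 0, 0, 0.3, 0, 0, 0], [20, 0, 0, 0.3, 0, 0, 0], [20, 0, 0, 0.3, 0, 0, 0], [20, 0, 0, 0.3, 0, 0, 0], [20, 0, 0, 0, 0, 0, 0]], "force": 110}}

```text
time: 20.6
tool_pos: [578.6, -290.7, 5.0]
tcp_rot: [-180.0, -0.4, -18.5]
ft_force: [-0.3, -0.4, -0.6]
finger_gap: 39.6
```

{"api": "servo_tool", "payload": {"motion": [[20, 0, 0, -10, 0, 0, 0], [20, 0, 0, -40, 0, 0, 0], [20, 0, 0, -40, 0, 0, 0], [20, 0, 0, -20, 0, 0, 0], [20, 0, 0, 0, 0, 0, 0]]}}

```text
time: 21.1
tool_pos: [576.6, -289.7, 119.6]
tcp_rot: [-179.9, -0.3, -18.5]
ft_force: [0.1, -0.4, -0.5]
finger_gap: 39.8
```

```bash
python3 - <<'E'
from h import *
st,img,C=wrist("w11");go(594,-98,105,-3.1)
E
```

```text
t 21.15 pos [ 576.2 -289.4  118.1] rpy [-179.9   -0.2  -18.5] F [ 0.7  0.3 -0.6] gap 39.6 
 -> shift [ -44.  -187.1   13.1] rot [-0.001 -0.004 -0.269] deg [ -0.   -0.2 -15.4]
```

View pics/w11.png

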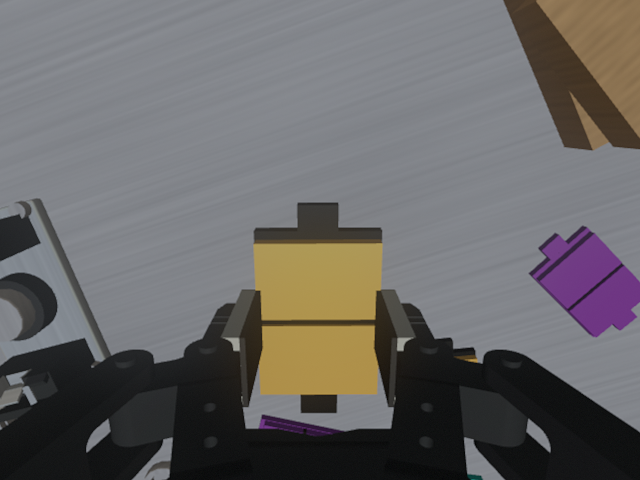

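The pad is held level, with its gold face between (255,240) and (382,395). I'll measure its offset in the hand.

```bash
cat >> h.py <<'E'
def inhand(img,st,C,up=5):
    b=max(blobs(img,'gold',1500,9),key=lambda b:b[0]); c,a,s=rect(C,b[2],st["tool_pos"][2]+up)
    d=Ro.from_euler('xyz',st["tcp_rot"],degrees=True).inv().apply(np.array([*c,0])-np.array([*st["tool_pos"][:2],0]))
    print("pad in tool",d[:2].round(1),"yaw rel",round(a-st["tcp_rot"][2],1),s); return c,a
E
python3 - <<'E'
from h import *
img=cv2.imread("pics/w11.png");st=sense();C=cam("wrist",st);inhand(img,st,C)
E
```

```text
pad in tool [-1.5 -0.1] yaw rel 0.5 [58.9 43.5]
```

{"api": "servo_tool", "payload": {"motion": [[20, -7, -37, 0, 0, 0, 0], [20, -7, -37, 0, 0, 0, 0], [20, -7, -37, 0, 0, 0, 0], [20, -7, -37, 0, 0, 0, 0], [20, -7, -37, 0, 0, 0, 0], [20, -7, 0, 0, 0, 0, -0.135], [20, 0, 0, 0, 0, 0, -0.134], [20, 0, 0, 0, 0, 0, 0]]}}

```text
time: 21.95
tool_pos: [588.0, -91.5, 103.4]
tcp_rot: [-179.8, 0.8, -2.8]
ft_force: [-0.1, -0.3, -1.0]
finger_gap: 39.9
```

```bash
python3 - <<'E'
from h import *
st,img,C=wrist("w12");inhand(img,st,C);go(594,-98,105,-3.1)
E
```

```text
pad in tool [-1.5 -0.1] yaw rel 0.3 [59.3 43.6]
t 22.0 pos [587.7 -91.7 103.1] rpy [-179.7    0.8   -3.1] F [-0.  -0.3 -2. ] gap 39.4 
 -> shift [ 6.6  5.9 -2. ] rot [-0.004  0.014 -0.   ] deg [-0.3  0.8 -0. ]
```

{"api": "servo_tool", "payload": {"motion": [[20, 8, 6, 0, -0.004, 0.014, -0.005], [20, 0, 0, 15, 0, 0, 0], [20, 0, 0, 15, 0, 0, 0], [20, 0, 0, 0, 0, 0, 0]]}}

```text
time: 22.4
tool_pos: [594.9, -100.2, 68.1]
tcp_rot: [-180.0, 0.1, -3.4]
ft_force: [-0.2, -0.7, -1.5]
finger_gap: 39.9
```

```bash
python3 - <<'E'
from h import *
go(595.5,-98,64,-3.2)
E
```

```text
t 22.4 pos [ 594.9 -100.2   68.1] rpy [-1.8e+02  1.0e-01 -3.4e+00] F [-0.2 -0.7 -1.5] gap 39.9 
 -> shift [ 0.4 -2.2  4.1] rot [-0.     0.001 -0.004] deg [-0.   0.1 -0.2]
```

{"api": "servo_tool", "payload": {"motion": [[20, 0.5, -2.2, 2, 0, 0, -0.004], [20, 0, 0, 2, 0, 0, 0], [20, 0, 0, 0, 0, 0, 0]]}}

```text
time: 22.7
tool_pos: [594.8, -98.0, 62.4]
tcp_rot: [-180.0, 0.2, -3.3]
ft_force: [-0.0, 0.3, -0.8]
finger_gap: 39.8
```

```bash
python3 - <<'E'
from h import *
st,img,C=wrist("w13");inhand(img,st,C);go(595.5,-98,45,-3.2)
E
```

```text
pad in tool [-1.5 -0. ] yaw rel 0.1 [58.9 43.8]
t 22.75 pos [594.8 -98.   62.6] rpy [-180.     0.2   -3.3] F [-0.4  0.9 -1.5] gap 39.8 
 -> shift [ 0.7 -0.  17.6] rot [-0.001  0.003 -0.002] deg [-0.   0.2 -0.1]
```

View pics/w13.png

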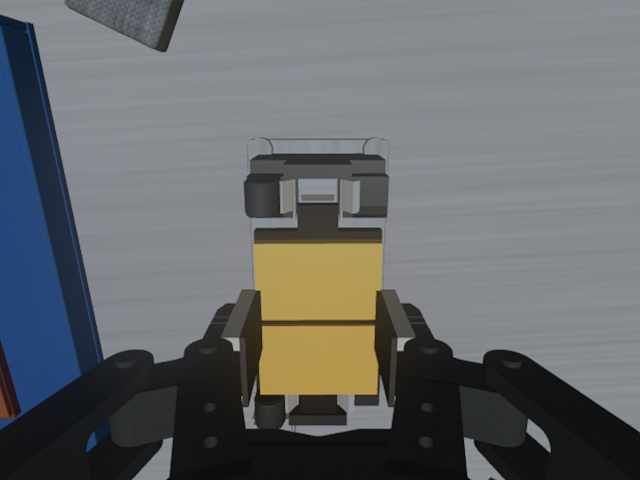

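The ear at (318,217) lies centrally over the slot at (318,200). Pressing down in small steps.

{"api": "servo_tool", "payload": {"motion": [[20, 0.7, 0, 4, 0, 0, 0], [20, 0, 0, 3, 0, 0, 0], [20, 0, 0, 3, 0, 0, 0], [20, 0, 0, 3, 0, 0, 0]]}}

```text
time: 23.15
tool_pos: [596.7, -98.4, 51.7]
tcp_rot: [180.0, 0.1, -3.3]
ft_force: [-10.1, 1.8, 14.3]
finger_gap: 39.7
```

{"api": "servo_tool", "payload": {"motion": [[20, 0, 0, 3, 0, 0, 0], [20, 0, 0, 3, 0, 0, 0], [20, 0, 0, 3, 0, 0, 0]]}}

```text
time: 23.45
tool_pos: [596.3, -98.4, 49.2]
tcp_rot: [180.0, 0.1, -3.3]
ft_force: [-17.8, 3.2, 26.2]
finger_gap: 39.7
```

```bash
python3 - <<'E'
from h import *
go(595.5,-98,45,-3.2)
E
```

```text
t 23.45 pos [596.3 -98.4  49.2] rpy [ 1.8e+02  1.0e-01 -3.3e+00] F [-17.8   3.2  26.2] gap 39.7 
 -> shift [-0.8 -0.4  4.2] rot [ 0.001  0.002 -0.001] deg [ 0.   0.1 -0.1]
```

{"api": "servo_tool", "payload": {"motion": [[20, -2.5, 0, 0, 0, 0, 0], [20, 0, 0, 3, 0, 0, 0], [20, 0, 0, 3, 0, 0, 0], [20, 0, 0, 3, 0, 0, 0]]}}

```text
time: 23.85
tool_pos: [595.6, -98.7, 46.5]
tcp_rot: [179.9, -0.1, -3.2]
ft_force: [-13.9, 2.0, 25.7]
finger_gap: 39.5
```

```bash
python3 - <<'E'
from h import *
go(595.5,-98,45,-3.2)
E
```

```text
t 23.85 pos [595.6 -98.7  46.5] rpy [ 1.799e+02 -1.000e-01 -3.200e+00] F [-13.9   2.   25.7] gap 39.5 
 -> shift [-0.2 -0.7  1.5] rot [ 0.002 -0.002 -0.001] deg [ 0.1 -0.1 -0. ]
```

{"api": "servo_tool", "payload": {"motion": [[20, -2, -0.5, 2, 0, 0, 0], [20, -1, 0, 3, 0, 0, 0], [20, 0, 0, 3, 0, 0, 0], [20, 0, 0, 3, 0, 0, 0]]}}

```text
time: 24.25
tool_pos: [594.2, -98.4, 43.2]
tcp_rot: [179.9, -0.3, -3.2]
ft_force: [-19.1, 3.3, 32.8]
finger_gap: 39.8
```

```bash
python3 - <<'E'
from h import *
st,img,C=wrist("w14");inhand(img,st,C);go(594,-98,45,-3.2)
E
```

```text
pad in tool [-1.9 -0.1] yaw rel 0.2 [59.1 43.7]
t 24.3 pos [594.1 -98.4  43.2] rpy [179.9  -0.3  -3.2] F [-18.5   3.6  30.3] gap 39.6 
 -> shift [-0.2 -0.4 -1.8] rot [ 0.003 -0.004 -0.   ] deg [ 0.1 -0.3 -0. ]
```

View pics/w14.png

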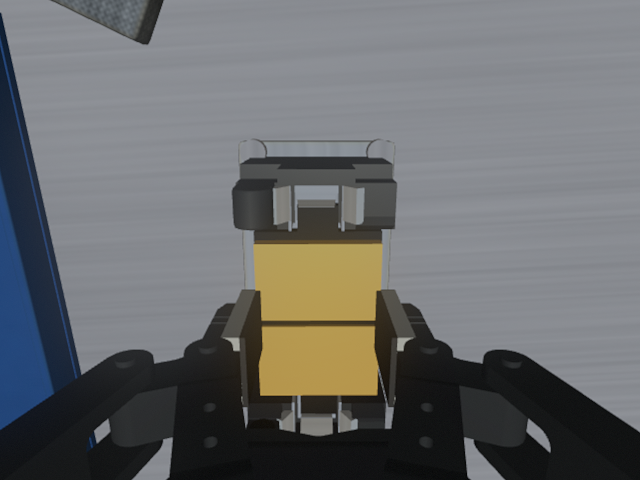

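The pad is down between the abutments, the ear at (318,217) deep in the slot, and force is 31 N at z=43, so it is probably seated. I'll release and check by pressing with shut fingertips.

{"api": "servo_tool", "payload": {"motion": [[48, 0, 0, 0, 0, 0, 0], [56, 0, 0, 0, 0, 0, 0], [60, 0, 0, 0, 0, 0, 0], [60, 0, 0, -30, 0, 0, 0], [30, 0, 0, -20, 0, 0, 0], [0, 0, 0, 0, 0, 0, 0], [0, 0, 0, 0, 0, 0, 0], [0, 0, 0, 0, 0, 0, 0]], "force": 40}}

```text
time: 25.1
tool_pos: [592.4, -97.8, 89.9]
tcp_rot: [179.9, -0.1, -3.2]
ft_force: [-0.3, 0.3, 0.7]
finger_gap: 1.6
```

```bash
python3 - <<'E'
from h import *
st,img,C=wrist("w15")
for a,c,P in blobs(img,'gold',3000,15): print(a,c.round(),*rect(C,P,50))
go(594,-98,58,-3.2)
E
```

```text
8620 [319. 254.] [593.4 -98.4] -3.2 [57.8 42.9]
t 25.15 pos [592.1 -97.7  89.5] rpy [179.9  -0.   -3.2] F [-0.4 -0.2 -0.9] gap 0.1 
 -> shift [ 1.9  0.1 31.5] rot [ 0.001 -0.    -0.   ] deg [ 0.1 -0.  -0. ]
```

{"api": "servo_tool", "payload": {"motion": [[0, 23, 0, 20, 0, 0, 0], [0, 0, 0, 12, 0, 0, 0], [0, 0, 0, 3, 0, 0, 0], [0, 0, 0, 3, 0, 0, 0], [0, 0, 0, 2, 0, 0, 0]]}}

```text
time: 25.65
tool_pos: [614.0, -98.8, 50.0]
tcp_rot: [179.9, 0.2, -3.2]
ft_force: [-8.1, 1.5, 15.8]
finger_gap: 0.0
```

{"api": "servo_tool", "payload": {"motion": [[0, 0, 0, 3, 0, 0, 0], [0, 0, 0, 3, 0, 0, 0]]}}

```text
time: 25.85
tool_pos: [614.1, -98.9, 49.9]
tcp_rot: [179.9, 0.1, -3.2]
ft_force: [-11.2, 2.4, 22.6]
finger_gap: 0.2
```

{"api": "servo_tool", "payload": {"motion": [[0, 0, 0, -10, 0, 0, 0], [0, -44, 0, 0, 0, 0, 0], [0, 0, 0, 0, 0, 0, 0], [0, 0, 0, 6, 0, 0, 0], [0, 0, 0, 3, 0, 0, 0], [0, 0, 0, 3, 0, 0, 0], [0, 0, 0, 3, 0, 0, 0]]}}

```text
time: 26.55
tool_pos: [563.3, -95.2, 49.7]
tcp_rot: [-180.0, 0.7, -3.2]
ft_force: [-21.6, 4.2, 34.5]
finger_gap: -0.0
```

Both ends touch at z of about 50, so the first pad is flat on its seats. Next pad.

{"api": "servo_tool", "payload": {"motion": [[0, 0, 0, -40, 0, 0, 0], [40, 0, 0, -50, 0, 0, 0], [85, -10, 40, -40, 0, 0, 0], [85, -22, 40, -20, 0, 0, 0], [85, -22, 40, 0, 0, 0, 0], [85, -22, 40, 0, 0, 0, 0], [85, -22, 40, 0, 0, 0, 0], [85, -12, 30, 0, 0, 0, 0.09], [85, 0, 0, 0, 0, 0, 0.085], [85, 0, 0, 0, 0, 0, 0]]}}

```text
time: 27.55
tool_pos: [446.5, -325.7, 207.0]
tcp_rot: [179.5, 0.1, -13.3]
ft_force: [0.1, 0.2, -0.4]
finger_gap: 85.2
```

```bash
python3 - <<'E'
from h import *
st,img,C=wrist("w16")
for a,c,P in blobs(img,'gold',1000,7): print(a,c.round(),*rect(C,P,10))
go(437.5,-333.5,40,-13.2)
E
```

```text
3653 [330. 210.] [ 438.1 -335.3] -12.5 [58.6 42.1]
t 27.6 pos [ 446.6 -325.5  207. ] rpy [ 1.795e+02  1.000e-01 -1.310e+01] F [ 0.4  0.7 -0.9] gap 85.0 
 -> shift [ -6.7   8.4 167.1] rot [0.008 0.002 0.002] deg [0.5 0.1 0.1]
```

View pics/w16.png

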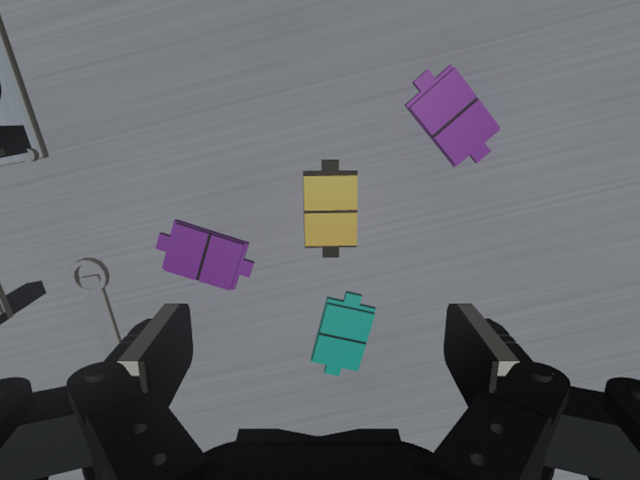

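The gold pad at (330,210) has room at both long edges. The nearest purple ear is at (253,265), about 60 mm away.

{"api": "servo_tool", "payload": {"motion": [[70, -7, 9, 30, 0.008, 0, 0], [62, 0, 0, 40, 0, 0, 0], [62, 0, 0, 40, 0, 0, 0], [62, 0, 0, 40, 0, 0, 0], [62, 0, 0, 20, 0, 0, 0], [62, 0, 0, 0, 0, 0, 0]]}}

```text
time: 28.2
tool_pos: [443.5, -331.9, 34.3]
tcp_rot: [179.8, -0.3, -11.8]
ft_force: [-1.0, 0.6, -0.2]
finger_gap: 62.1
```

```bash
python3 - <<'E'
from h import *
go(438,-334.7,2,-12.8)
E
```

```text
t 28.2 pos [ 443.5 -331.9   34.3] rpy [179.8  -0.3 -11.8] F [-1.   0.6 -0.2] gap 62.1 
 -> shift [-4.9  3.8 32.3] rot [ 0.003 -0.005  0.018] deg [ 0.2 -0.3  1. ]
```

{"api": "servo_tool", "payload": {"motion": [[62, -5, 4, 16, 0.003, -0.005, 0.018], [62, 0, 0, 14, 0, 0, 0], [62, 0, 0, 0, 0, 0, 0]]}}

```text
time: 28.5
tool_pos: [439.7, -335.2, 4.5]
tcp_rot: [179.9, -0.1, -12.6]
ft_force: [-0.2, -0.0, 0.1]
finger_gap: 61.9
```

```bash
python3 - <<'E'
from h import *
go(438,-334.7,1,-12.8)
E
```

```text
t 28.5 pos [ 439.7 -335.2    4.5] rpy [ 1.799e+02 -1.000e-01 -1.260e+01] F [-0.2 -0.   0.1] gap 61.9 
 -> shift [-1.8 -0.1  3.5] rot [ 0.001 -0.002  0.004] deg [ 0.1 -0.1  0.2]
```

{"api": "servo_tool", "payload": {"motion": [[50, -1.8, 0, 3, 0, 0, 0], [20, 0, 0, 0.4, 0, 0, 0], [20, 0, 0, 0.4, 0, 0, 0], [20, 0, 0, 0.4, 0, 0, 0], [20, 0, 0, 0.4, 0, 0, 0], [20, 0, 0, 0, 0, 0, 0]], "force": 110}}

```text
time: 29.1
tool_pos: [439.7, -336.7, 3.3]
tcp_rot: [179.8, -0.4, -12.5]
ft_force: [-0.3, 1.1, -1.5]
finger_gap: 40.3
```

{"api": "servo_tool", "payload": {"motion": [[20, 0, 0, -10, 0, 0, 0], [20, 0, 0, -40, 0, 0, 0], [20, 0, 0, -40, 0, 0, 0], [20, 0, 0, -40, 0, 0, 0], [20, 0, 0, 0, 0, 0, 0]]}}

```text
time: 29.6
tool_pos: [437.7, -334.9, 138.8]
tcp_rot: [179.9, -0.2, -12.5]
ft_force: [0.6, -0.8, -0.4]
finger_gap: 40.2
```

```bash
python3 - <<'E'
from h import *
st,img,C=wrist("w17");inhand(img,st,C,8);go(582,281,135,4.3)
E
```

```text
pad in tool [ 0.2 -0.2] yaw rel -0.1 [57.7 42.8]
t 29.65 pos [ 436.6 -333.9  135.9] rpy [180.   -0.  -12.5] F [ 0.1 -0.8 -2. ] gap 40.4 
 -> shift [   8.3 -631.8    0.8] rot [ 0.    -0.    -0.294] deg [  0.   -0.  -16.8]
```

{"api": "servo_tool", "payload": {"motion": [[20, 0, -25, 0, 0, 0, 0], [20, 0, -40, 0, 0, 0, 0], [20, 0, -45, 0, 0, 0, 0], [20, 0, -45, 0, 0, 0, 0], [20, 0, -45, 0, 0, 0, 0], [20, 0, -45, 0, 0, 0, 0], [20, 0, -45, 0, 0, 0, 0], [20, 0, -45, 0, 0, 0, 0], [20, 0, -45, 0, 0, 0, 0], [20, 0, -45, 0, 0, 0, 0]]}}

```text
time: 30.65
tool_pos: [525.4, 91.6, 127.5]
tcp_rot: [179.9, 0.6, -13.1]
ft_force: [1.9, -0.2, -1.5]
finger_gap: 39.9
```

{"api": "servo_tool", "payload": {"motion": [[20, 0, -45, 0, 0, 0, 0], [20, 0, -45, 0, 0, 0, 0], [20, 0, -45, 0, 0, 0, 0], [20, 0, -35, 0, 0, 0, -0.1], [20, 0, 0, 0, 0, 0, -0.1], [20, 0, 0, 0, 0, 0, -0.094], [20, 0, 0, 0, 0, 0, 0]]}}

```text
time: 31.35
tool_pos: [557.9, 270.9, 116.9]
tcp_rot: [179.9, 1.4, 4.8]
ft_force: [0.1, -0.9, -1.3]
finger_gap: 39.7
```

```bash
python3 - <<'E'
from h import *
st,img,C=wrist("w18");inhand(img,st,C,8);go(582,281,100,4.3)
E
```

```text
pad in tool [ 0.3 -0. ] yaw rel 0.0 [58.6 43. ]
t 31.4 pos [557.7 270.6 116.8] rpy [179.9   1.4   4.6] F [-0.2 -0.1 -1.9] gap 39.9 
 -> shift [25.4 -8.5 16.1] rot [0.001 0.024 0.005] deg [0.1 1.4 0.3]
```

{"api": "servo_tool", "payload": {"motion": [[20, 24.5, -8.5, 16, 0, 0.024, 0.005], [20, 0, 0, 15, 0, 0, 0], [20, 0, 0, 15, 0, 0, 0], [20, 0, 0, 0, 0, 0, 0]]}}

```text
time: 31.8
tool_pos: [580.1, 278.9, 66.5]
tcp_rot: [179.9, 0.2, 3.6]
ft_force: [-1.0, -0.4, -1.3]
finger_gap: 40.3
```

```bash
python3 - <<'E'
from h import *
go(581.2,281.2,62,4.3)
E
```

```text
t 31.8 pos [580.1 278.9  66.5] rpy [179.9   0.2   3.6] F [-1.  -0.4 -1.3] gap 40.3 
 -> shift [ 1.3 -2.2  4.5] rot [ 0.003  0.003 -0.012] deg [ 0.1  0.2 -0.7]
```

{"api": "servo_tool", "payload": {"motion": [[20, 1.3, -2.2, 2, 0.003, 0.003, -0.012], [20, 0, 0, 2, 0, 0, 0], [20, 0, 0, 0, 0, 0, 0]]}}

```text
time: 32.1
tool_pos: [580.7, 280.5, 62.5]
tcp_rot: [-180.0, 0.1, 4.3]
ft_force: [0.4, -0.5, -0.8]
finger_gap: 40.2
```

```bash
python3 - <<'E'
from h import *
st,img,C=wrist("w19");inhand(img,st,C,8);go(581.2,281.2,43,4.3)
E
```

```text
pad in tool [ 0.2 -0. ] yaw rel 0.0 [57.9 42.9]
t 32.15 pos [580.9 280.5  62.7] rpy [-180.     0.     4.3] F [-0.5 -0.3 -0.5] gap 40.1 
 -> shift [ 0.4 -0.6 19.7] rot [-0.001  0.001 -0.001] deg [-0.  0. -0.]
```

View pics/w19.png

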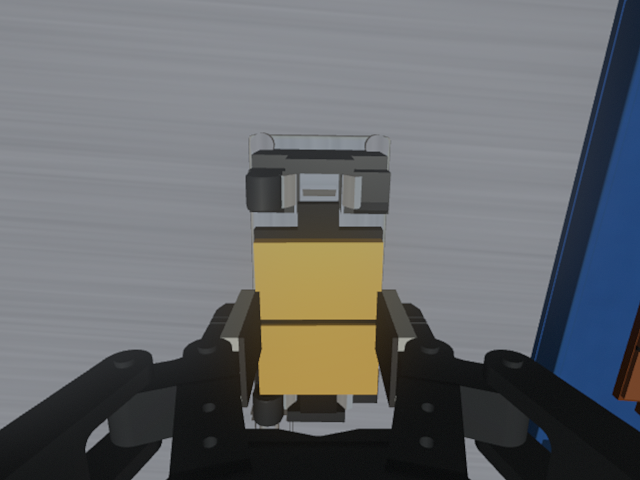

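The ear at (318,215) is over the slot at (319,195). Pressing.

{"api": "servo_tool", "payload": {"motion": [[20, 0, -0.6, 4, 0, 0, 0], [20, 0, 0, 3, 0, 0, 0], [20, -0.3, 0, 3, 0, 0, 0], [20, -0.3, 0, 3, 0, 0, 0], [20, -0.3, 0, 3, 0, 0, 0]]}}

```text
time: 32.65
tool_pos: [582.0, 281.9, 49.2]
tcp_rot: [-179.9, -0.3, 4.3]
ft_force: [-3.4, -2.4, 19.3]
finger_gap: 40.4
```

{"api": "servo_tool", "payload": {"motion": [[20, -0.3, 0, 3, 0, 0, 0], [20, -0.5, 0, 3, 0, 0, 0], [20, -0.5, 0, 3, 0, 0, 0], [20, -0.5, 0, 3, 0, 0, 0]]}}

```text
time: 33.05
tool_pos: [582.0, 281.9, 42.2]
tcp_rot: [-179.9, -0.4, 4.2]
ft_force: [-17.8, -9.6, 38.0]
finger_gap: 39.9
```

```bash
python3 - <<'E'
from h import *
go(581,281.2,43,4.3)
E
```

```text
t 33.05 pos [582.  281.9  42.2] rpy [-179.9   -0.4    4.2] F [-17.8  -9.6  38. ] gap 39.9 
 -> shift [-1.1  0.6 -0.8] rot [-0.002 -0.008 -0.001] deg [-0.1 -0.4 -0.1]
```

Likely seated; release and verify by touch at both ends, as before.

{"api": "servo_tool", "payload": {"motion": [[48, 0, 0, 0, 0, 0, 0], [56, 0, 0, 0, 0, 0, 0], [60, 0, 0, 0, 0, 0, 0], [60, 0, 0, -30, 0, 0, 0], [30, 0, 0, -20, 0, 0, 0], [0, 0, 0, 0, 0, 0, 0], [0, 0, 0, 0, 0, 0, 0], [0, 0, 0, 0, 0, 0, 0]], "force": 40}}

```text
time: 33.85
tool_pos: [580.1, 281.5, 89.0]
tcp_rot: [-179.9, -0.2, 4.3]
ft_force: [-0.3, -0.5, -0.2]
finger_gap: 1.7
```

```bash
python3 - <<'E'
from h import *
st,img,C=wrist("w20")
for a,c,P in blobs(img,'gold',3000,15): print(a,c.round(),*rect(C,P,50))
go(603,282.6,58,4.3)
E
```

```text
8654 [318. 255.] [581.1 281.7] 4.3 [58.5 42.6]
t 33.9 pos [579.7 281.4  88.5] rpy [-179.9   -0.2    4.3] F [ 0.1  0.4 -0.1] gap -0.2 
 -> shift [23.2  0.5 30.6] rot [-0.001 -0.003 -0.001] deg [-0.1 -0.2 -0. ]
```

{"api": "servo_tool", "payload": {"motion": [[0, 23, 0.5, 20, 0, 0, 0], [0, 0, 0, 11, 0, 0, 0], [0, 0, 0, 3, 0, 0, 0], [0, 0, 0, 3, 0, 0, 0], [0, 0, 0, 3, 0, 0, 0], [0, 0, 0, 2, 0, 0, 0]]}}

```text
time: 34.5
tool_pos: [601.7, 282.4, 50.1]
tcp_rot: [180.0, -0.1, 4.3]
ft_force: [-3.2, -3.3, 7.3]
finger_gap: -0.3
```

{"api": "servo_tool", "payload": {"motion": [[0, 0, 0, -10, 0, 0, 0], [0, -42, 0, 0, 0, 0, 0], [0, 0, 0, 0, 0, 0, 0], [0, 0, 0, 6, 0, 0, 0], [0, 0, 0, 3, 0, 0, 0], [0, 0, 0, 3, 0, 0, 0]]}}

```text
time: 35.1
tool_pos: [553.6, 278.2, 49.7]
tcp_rot: [179.9, 0.4, 4.3]
ft_force: [-16.9, -8.2, 39.1]
finger_gap: -0.0
```

{"api": "servo_tool", "payload": {"motion": [[0, 0, 0, 2, 0, 0, 0], [0, 0, 0, 2, 0, 0, 0]]}}

```text
time: 35.3
tool_pos: [554.4, 278.5, 50.0]
tcp_rot: [179.8, 0.4, 4.3]
ft_force: [-12.2, -4.2, 16.9]
finger_gap: 0.2
```

Second pad seated flat too. Now pin of this bracket.

{"api": "servo_tool", "payload": {"motion": [[0, 0, 0, -40, 0, 0, 0], [40, 0, 0, -50, 0, 0, 0], [50, -20, 0, -50, 0, 0, 0], [50, -30, -5, -20, 0, 0, 0], [50, -30, 0, 0, 0, 0, 0], [50, 0, 0, 0, 0, 0, 0]]}}

```text
time: 35.9
tool_pos: [477.9, 278.7, 215.0]
tcp_rot: [179.9, 0.3, 4.2]
ft_force: [-0.6, 0.3, -0.7]
finger_gap: 50.2
```

```bash
python3 - <<'E'
from h import *
st,img,C=wrist("w21");redtop(img,C);go(430,289,66,4.3)
for l in((-154,19),(-64,19),(-112,19)):
    a=np.radians(4.3);print(l,581.3+l[0]*np.cos(a)-l[1]*np.sin(a),281.3+l[0]*np.sin(a)+l[1]*np.cos(a))
E
```

```text
red 287 288 17 18 [427.2 290. ]
red 267 295 87 82 [373.8 276.3]
t 35.95 pos [479.6 278.9 215.6] rpy [180.    0.2   4.2] F [0.2 0.4 1.2] gap 49.8 
 -> shift [-48.3 -13.8 149.8] rot [ 0.001  0.003 -0.002] deg [ 0.   0.2 -0.1]
(-154, 19) 426.30889362743187 288.69979360572273
(-64, 19) 516.0555556446923 295.4478790200922
(-112, 19) 468.1906692354868 291.84890013242847
```

View pics/w21.png

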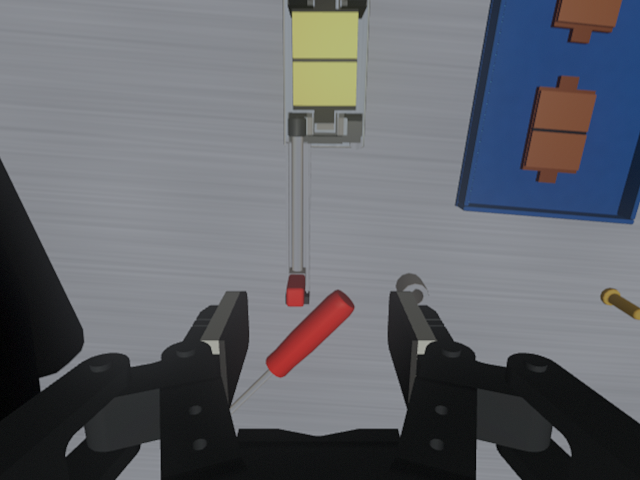

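The handle at (296,290) is withdrawn, the gold pad is in place, and both worn pads are in the tray.

{"api": "servo_tool", "payload": {"motion": [[50, -25, -7, 0, 0, 0, 0], [50, -26, -7, 25, 0, 0.003, 0], [50, 0, 0, 50, 0, 0, 0], [50, 0, 0, 50, 0, 0, 0], [50, 0, 0, 22, 0, 0, 0], [50, 0, 0, 0, 0, 0, 0]]}}

```text
time: 36.55
tool_pos: [434.8, 291.4, 66.5]
tcp_rot: [-179.9, -0.5, 4.1]
ft_force: [-1.0, 0.8, 0.1]
finger_gap: 49.8
```

```bash
python3 - <<'E'
from h import *
go(428,289.2,64,4.3)
E
```

```text
t 36.55 pos [434.8 291.4  66.5] rpy [-179.9   -0.5    4.1] F [-1.   0.8  0.1] gap 49.8 
 -> shift [-7.   1.8  2.4] rot [-0.003 -0.009 -0.004] deg [-0.1 -0.5 -0.2]
```

{"api": "servo_tool", "payload": {"motion": [[40, -6.5, 1.8, 2, 0, -0.009, 0.004], [0, 0, 0, 0.5, 0, 0, 0], [0, 0, 0, 0.5, 0, 0, 0], [0, 0, 0, 0.5, 0, 0, 0], [0, 0, 0, 0, 0, 0, 0], [0, 0, 0, 0, 0, 0, 0]], "force": 60}}

```text
time: 37.15
tool_pos: [430.8, 290.7, 65.8]
tcp_rot: [-179.7, -0.1, 3.8]
ft_force: [1.5, 2.3, -9.3]
finger_gap: 10.5
```

{"api": "servo_tool", "payload": {"motion": [[0, 14, 0, 0, 0, 0, 0], [0, 14, 0, 0, 0, 0, 0], [0, 14, 0, 0, 0, 0, 0], [0, 14, 0, 0, 0, 0, 0], [0, 12, 0, 0, 0, 0, 0], [0, 5, 0, 0, 0, 0, 0]]}}

```text
time: 37.75
tool_pos: [502.1, 295.0, 65.8]
tcp_rot: [-179.8, 0.3, 3.9]
ft_force: [-3.2, 1.1, -4.0]
finger_gap: 10.4
```

```bash
python3 - <<'E'
from h import *
go(516,295.4,66,4.3)
E
```

```text
t 37.75 pos [502.1 295.   65.8] rpy [-179.8    0.3    3.9] F [-3.2  1.1 -4. ] gap 10.4 
 -> shift [13.9  0.5 -0.3] rot [-0.003  0.005 -0.007] deg [-0.2  0.3 -0.4]
```

{"api": "servo_tool", "payload": {"motion": [[0, 6, 0, 0, 0, 0, 0], [0, 5, 0, 0, 0, 0, 0], [0, 4, 0, 0, 0, 0, 0], [0, 3, 0, 0, 0, 0, 0]]}}

```text
time: 38.15
tool_pos: [519.3, 296.0, 65.6]
tcp_rot: [-179.9, 0.5, 3.9]
ft_force: [-19.0, -2.1, 10.0]
finger_gap: 11.0
```

{"api": "servo_tool", "payload": {"motion": [[0, 3, 0, 0, 0, 0, 0], [0, 3, 0, 0, 0, 0, 0]]}}

```text
time: 38.35
tool_pos: [519.2, 296.0, 65.6]
tcp_rot: [-180.0, 1.3, 4.0]
ft_force: [-20.1, -3.3, 9.2]
finger_gap: 10.9
```

The pin is against its stop. Release, check, then on to the other pin.

{"api": "servo_tool", "payload": {"motion": [[0, -0.5, 0, 0, 0, -0.01, 0], [45, 0, 0, 0, 0, 0, 0], [50, 0, 0, 0, 0, 0, 0], [50, 0, 0, 0, 0, 0, 0], [50, 0, 0, -50, 0, 0, 0], [50, 0, 0, -50, 0, 0, 0], [50, 0, 0, -50, 0, 0, 0], [50, 0, 0, 0, 0, 0, 0]]}}

```text
time: 39.15
tool_pos: [525.8, 296.0, 221.7]
tcp_rot: [-180.0, 1.5, 3.9]
ft_force: [1.1, 0.9, 1.1]
finger_gap: 50.1
```

```bash
python3 - <<'E'
from h import *
st,img,C=wrist("w22");redtop(img,C);go(516,295.4,66,4.3);go(490,-73,215,-3.1)
E
```

```text
red 310 225 16 19 [514.7 295.4]
red 285 335 83 76 [384.6 280.1]
t 39.2 pos [524.5 295.4 218. ] rpy [180.    1.7   3.9] F [ 0.4 -0.5  0.9] gap 50.1 
 -> shift [ -3.9  -0.7 152.2] rot [ 0.001  0.03  -0.006] deg [ 0.   1.7 -0.4]
t 39.2 pos [524.5 295.4 218. ] rpy [180.    1.7   3.9] F [ 0.4 -0.5  0.9] gap 50.1 
 -> shift [-59.5 365.2   5.1] rot [0.003 0.03  0.123] deg [0.2 1.7 7. ]
```

View pics/w22.png

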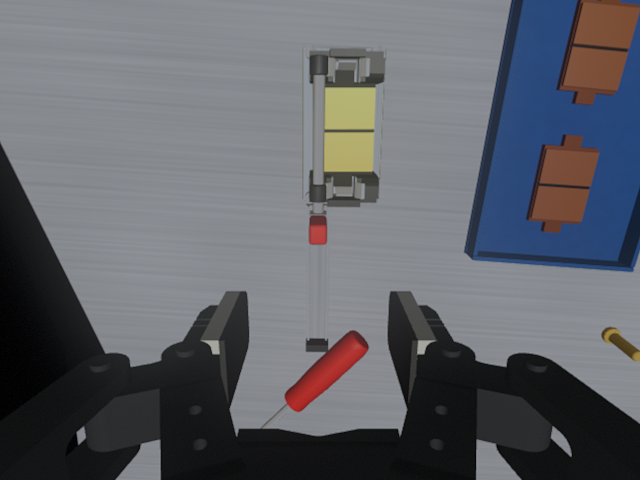

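The pin at (320,130) spans the gold pad into its keeper. The handle reads x=514.7 against 516 predicted for home. Now the other pin.

{"api": "servo_tool", "payload": {"motion": [[50, -6, 36, 0, 0, 0.03, 0], [50, -6, 36, 0, 0, 0, 0], [50, -6, 37, 0, 0, 0, 0], [50, -6, 37, 0, 0, 0, 0], [50, -6, 37, 0, 0, 0, 0], [50, -6, 37, 0, 0, 0, 0], [50, -6, 37, 0, 0, 0, 0], [50, -6, 37, 0, 0, 0, 0], [50, -6, 37, 0, 0, 0, 0.123], [50, -4, 35, 0, 0, 0, 0]]}}

```text
time: 40.2
tool_pos: [484.2, -82.8, 208.6]
tcp_rot: [179.9, 0.2, -3.0]
ft_force: [0.7, -0.3, -0.4]
finger_gap: 49.5
```

{"api": "servo_tool", "payload": {"motion": [[50, 0, 0, 0, 0, 0, 0]]}}

```text
time: 40.3
tool_pos: [483.1, -86.5, 207.7]
tcp_rot: [179.8, 0.2, -3.2]
ft_force: [-1.0, 1.3, -0.1]
finger_gap: 50.0
```

```bash
python3 - <<'E'
from h import *
st,img,C=wrist("w23");redtop(img,C);go(443.5,-70.2,64,-3.1)
E
```

```text
red 287 284 17 18 [440.7 -69.7]
t 40.35 pos [483.3 -84.8 207.5] rpy [179.9   0.3  -3.2] F [0.4 0.1 0.5] gap 50.1 
 -> shift [-40.  -12.6 143.7] rot [ 0.002  0.005 -0.002] deg [ 0.1  0.3 -0.1]
```

{"api": "servo_tool", "payload": {"motion": [[50, -25, -7, 0, 0, 0, 0], [50, -18, -6, 25, 0, 0.005, 0], [50, 0, 0, 50, 0, 0, 0], [50, 0, 0, 50, 0, 0, 0], [50, 0, 0, 17, 0, 0, 0], [50, 0, 0, 0, 0, 0, 0]]}}

```text
time: 40.95
tool_pos: [440.7, -63.8, 60.0]
tcp_rot: [-180.0, -0.2, -3.0]
ft_force: [-0.1, -0.2, 0.7]
finger_gap: 50.0
```

```bash
python3 - <<'E'
from h import *
go(442,-70.2,64,-3.1)
E
```

```text
t 40.95 pos [440.7 -63.8  60. ] rpy [-180.    -0.2   -3. ] F [-0.1 -0.2  0.7] gap 50.0 
 -> shift [ 1.7  6.3 -4. ] rot [-0.001 -0.004  0.002] deg [-0.  -0.2  0.1]
```

{"api": "servo_tool", "payload": {"motion": [[50, 1.5, 6.3, -4, 0, -0.004, 0], [20, 0, 0, 0, 0, 0, 0], [0, 0, 0, 0.5, 0, 0, 0], [0, 0, 0, 0.5, 0, 0, 0], [0, 0, 0, 0, 0, 0, 0], [0, 0, 0, 0, 0, 0, 0]], "force": 60}}

```text
time: 41.55
tool_pos: [444.4, -70.2, 67.0]
tcp_rot: [180.0, -0.2, -2.9]
ft_force: [0.4, -0.3, -5.8]
finger_gap: 10.7
```

{"api": "servo_tool", "payload": {"motion": [[0, 14, 0, 0, 0, 0, 0], [0, 14, 0, 0, 0, 0, 0], [0, 14, 0, 0, 0, 0, 0], [0, 14, 0, 0, 0, 0, 0], [0, 12, 0, 0, 0, 0, 0], [0, 5, 0, 0, 0, 0, 0]]}}

```text
time: 42.15
tool_pos: [516.1, -74.3, 67.0]
tcp_rot: [180.0, 0.2, -3.0]
ft_force: [-3.7, -0.8, -1.3]
finger_gap: 11.1
```

```bash
python3 - <<'E'
from h import *
go(531,-75.5,66,-3.1)
E
```

```text
t 42.15 pos [516.1 -74.3  67. ] rpy [180.    0.2  -3. ] F [-3.7 -0.8 -1.3] gap 11.1 
 -> shift [15.   0.4  0.9] rot [0.001 0.003 0.002] deg [0.  0.2 0.1]
```

{"api": "servo_tool", "payload": {"motion": [[0, 6, 0, 0, 0, 0, 0], [0, 5, 0, 0, 0, 0, 0], [0, 4, 0, 0, 0, 0, 0], [0, 3, 0, 0, 0, 0, 0]]}}

```text
time: 42.55
tool_pos: [533.4, -75.2, 66.9]
tcp_rot: [180.0, 0.4, -3.0]
ft_force: [-20.3, 0.1, 16.7]
finger_gap: 11.1
```

{"api": "servo_tool", "payload": {"motion": [[0, 3, 0, 0, 0, 0, 0], [0, 3, 0, 0, 0, 0, 0]]}}

```text
time: 42.75
tool_pos: [533.3, -75.3, 66.8]
tcp_rot: [180.0, 1.2, -3.0]
ft_force: [-21.9, 0.5, 15.0]
finger_gap: 11.0
```

{"api": "servo_tool", "payload": {"motion": [[0, -0.5, 0, 0, 0, -0.015, 0], [45, 0, 0, 0, 0, 0, 0], [50, 0, 0, 0, 0, 0, 0], [50, 0, 0, 0, 0, 0, 0], [50, 0, 0, -50, 0, 0, 0], [50, 0, 0, -50, 0, 0, 0], [50, 0, 0, -50, 0, 0, 0], [50, -40, 0, -20, 0, 0, 0], [50, -40, 0, 0, 0, 0, 0], [50, 0, 0, 0, 0, 0, 0]]}}

```text
time: 43.75
tool_pos: [458.5, -70.8, 246.0]
tcp_rot: [180.0, 1.8, -2.9]
ft_force: [0.8, -0.9, -0.1]
finger_gap: 49.9
```

```bash
python3 - <<'E'
from h import *
st,img,C=wrist("w24");redtop(img,C);go(531,-75.5,66,-3)
a,b=snapshot("scene"),snapshot("side");A,B=cam("scene"),cam("side")
for n,im,K in(("scene",a,A),("side",b,B)):
    for k,z in(('gold',50),('rust',14)):
        for ar,c,P in blobs(im,k,60):
            r=rect(K,P,z)
            if 380<r[0][0]<720 and -250<r[0][1]<330: print(n,k,ar,*r)
cv2.imwrite("pics/fin.png",cv2.resize(np.hstack([a[170:430,190:520],b[170:430,140:470]]),(800,315)))
E
```

```text
t 43.8 pos [460.6 -71.2 246.7] rpy [180.    1.7  -2.9] F [0.6 0.3 0.8] gap 49.8 
 -> shift [ 75.8   0.7 178.6] rot [0.001 0.029 0.002] deg [0.  1.7 0.1]
scene gold 282 [ 596.  -102.9] -3.1 [58.9 29.8]
scene gold 432 [583.9 277.7] 4.3 [59.1 35.1]
scene rust 470 [552.2  94.4] 0.4 [80.  42.2]
scene rust 534 [658.3  92.4] -1.3 [79.3 41.9]
side gold 187 [ 593.1 -106.6] -3.4 [60.4 25. ]
side gold 388 [581.1 275.2] 4.5 [59.6 28.5]
side rust 451 [649.4  93.5] -0.5 [78.2 42.7]
side rust 490 [544.3  95.4] -0.5 [78.6 42.9]
```

View pics/w24.png

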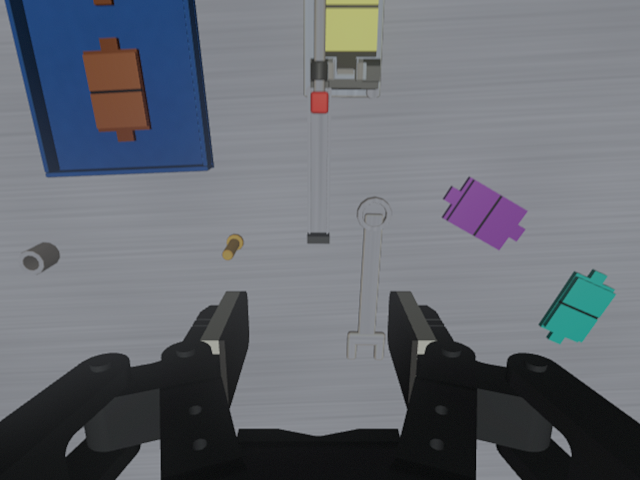

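View pics/fin.png

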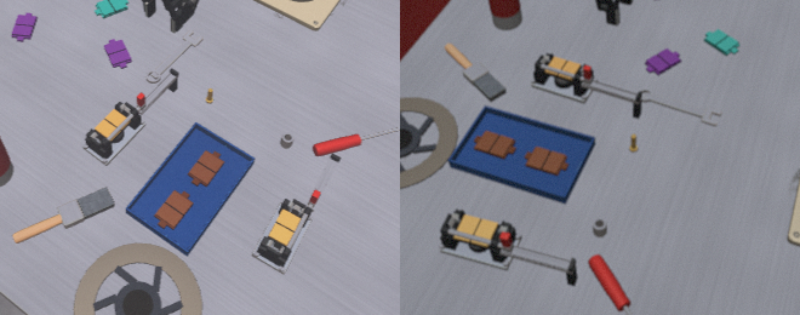

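The wrist view shows the first bracket's handle at (319,102), tight up to the eye. The final views show both gold pads under their pins, both worn pads in the tray, and the tools undisturbed.

```bash
python3 - <<'E'
from h import *
img=cv2.imread("pics/w24.png");C=cam("wrist",sense());w=img[80:125,300:340].astype(int);q=np.argwhere((w[...,2]>100)&(w[...,2]>2*w[...,1]));print(q.min(0)+[80,300],q.max(0)+[80,300])
print(ray(C,319,q[:,0].max()+80-7,94),"expected 531,-75.5"); hand_in()
E
```

```text
[ 92 311] [112 327]
[532.58489244 -75.36628025] expected 531,-75.5
the job is handed in; nothing more can be done
```

I drew back both pins, put both worn pads in the blue scrap tray, seated a new gold pad in each bracket, and slid both pins home. The job is handed in, finished at about 44 s of the 208 s allowed.

- **Seating:** with the fingers shut, both ends of each new pad touched at 49.7 to 50.1 mm, against 50 mm for a pad flat on its seats.
- **Pins:** each pin was pushed until it stopped at about 20 N. The final views put the two handles at x = 514.7 and 532.6 mm, against 516 and 531 mm expected for fully home. That is within the camera's 2 mm accuracy.
- **Worn pads and tools:** the last camera views show both worn pads lying in the tray. The wrench, screwdriver, socket, slide pin and coloured look-alikes looked undisturbed. I judged that by eye, not by measuring their positions.
- **Problems along the way:**
  - The arm crept up on the first worn-pad grasp, so I re-gripped lower.
  - The fingertips pressed the tray floor with about 25 N while setting that pad down.
  - The first new pad met sideways resistance going in, so I shifted it 2 to 3 mm.
  - The highest force read was about 39 N, through the fingertips, when pressing on the second pad. That is close to the 40 N limit set for the arm and gripper body.

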